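# Fill a customer's gift tray with tumbled stones

### The arm

A 6-joint arm with a two-finger parallel gripper is mounted at the origin on the work surface. World frame = base frame: x ahead of the robot, y to its left, z up, the work surface at z = 0. Lengths are in m, angles in degrees, forces in N, time in s.
With the tool pointing down it reaches from about 0.35 to 0.975 m from the base axis. Payload 17.4 kg.
Tool frame: the origin (TCP) lies between the finger pads; the fingertips stand 17 mm ahead of it and the grasp point (between the pads) lies 2 mm behind it; z points along the fingers, y is the direction in which the jaws open and shut (so a half turn about z gives the same grasp; the last joint's range is limited). The gripper opens to 85 mm and grips with 20 to 120 N. Pads are 22 mm wide; open, the fingers measure 114 mm over their backs; the gripper's body (76 mm by 85 mm) begins 54 mm behind the grasp point. The pads swing forward as they close: fully open they stand 13 mm farther back than shut.
Start: joints at [-69.03, 6.646, 82.598, -0, 90.757, -2.166], TCP at [0.265, -0.621, 0.248] pointing down, gripper open.
Joint ranges: [-162.19, 162.19], [-47.58, 125.68], [4.15, 143.07], [-65.23, 245.23], [0.69, 171.88], [-170.13, 170.13]. Speed limits (degrees/s): [108.29, 108.29, 127.2, 180, 180, 180].

### API

Orientations are given as [roll, pitch, yaw] about the fixed x, y, z axes, in that order (R = Rz(yaw) Ry(pitch) Rx(roll)).
In Python, from cell import status, optics, env gives the robot as it stands.
- The arm moves only by the tool carry_out, never from a script. Its argument "moves" is a list that holds one entry, the list of rows, each a list of 6 numbers: the shift along the tool's x, y, z each as a share of 0.4 m, from -1 to 1, then the turn, a rotation vector about the tool's x, y, z each as a share of 360 degrees, from -1 to 1. A call has 1 to 8 rows; each row is the pose to reach, as a shift and turn from the pose commanded when the call began, along the tool's axes at that moment, turning the shorter way round; what a row does not reach only later rows make up. A row lasts 1/10 s, in which the tool goes at most 50 mm and 8.59 degrees, less where a joint would pass 70% of its speed; a pose out of reach is approached as far as the arm can. A call with a number of a shift or a turn outside -1 to 1 is refused whole. A call with a gripper value outside its range is refused whole. "fingers" is the opening, from 0 (shut) to 1 (fully open), set as the call begins (left out, the last holds). The fingers move at their own pace and stop on an object; "grip_force" is the grip in N (left out, the last holds). Time passes only in rows, so rows that repeat a pose let the fingers close. It gives the time, the measured TCP pose, the force and the opening at its end, in the units of the state.
- status.sense(): the state, without advancing time (a new reading comes with each control period).
- optics.camera(name): name is "scene" or "top" or "wrist"; returns (picture, depth): 400x640x3 uint8, blue, green, red; 400x640 float32, m along the optical axis (not along the pixel's ray), 0 where there is no reading.
- optics.camera_params(name): a dict with "intrinsics" (3x3 intrinsics, pixels), "k1" (the pictures are not rectified: a ray, as slopes to the right and down, at radius r is drawn at 1 + k1 r^2 times it, then the intrinsics apply), "world_from_camera" (4x4, takes a point from camera to world coordinates); the wrist camera has in their place "T_tool_cam" (4x4, takes a point from camera to tool coordinates, whose origin is the TCP and whose axes are the flange's). Camera axes: x right, y down, z forward; pixel columns grow to the right and rows downward; lengths in m; the calibration is good to about 2 mm. A picture is of the moment at which its call begins: read the wrist's pose just before it. camera_params takes no time and is no camera call.
- env.close_job(): hands the job in, once; it reports no verdict.
The state is a dict: "time_s": time; "q": joint angles; "qd": joint speeds; "joint_torque": joint torques, N m; "tool_pos": TCP position; "eef_rot": TCP orientation; "force": force on the tool from outside, world axes, zero at the start; "ft_torque": the same for the moment, N m; "finger_gap": finger opening in m.
Only numpy, scipy, OpenCV 4.12 (cv2) and the standard library are available. Lean on these libraries where they do the work, as an engineer would, in place of code of your own. Each camera call takes 0.05 s, during which the arm holds its last target.

### The job

First turn the tally counter's reset knob fully back to its zero stop; then, with the scoop, move every tumbled stone out of the wooden bin into the gift tray where it stands (no fingers on stones that are in the bin; a stone spilt on the counter may be picked up by hand). Once all the stones are in, slide the filled tray along the counter, without lifting it, wholly onto the round collection mat, centred, and leave the scoop lying level on the middle of its resting board. Leave the candle and the brass bell where they are.

Things in the scene. Friction and masses are not known exactly. Their poses are not given: they have to be found in the camera images.
- tally (a joint): reset knob of the tally counter, a black bar-grip knob on the green box: angle in rad, 0 at the zero stop (white mark of the bar at the red mark of the box), up to 2.8. It grows clockwise seen from above, so turn it counter-clockwise to bring it home, where it meets a hard stop. Friction 0.03 N m; it stays where it is left
- tally_grip (a point): point on the knob's vertical axis at the height to grip, 67 mm above the work surface. Its x axis runs along the grip bar and turns with it. The bar is 42 mm long, 14 mm thick, 32 mm tall, its top 7 mm above this point; grip it across its 14 mm. It stands on a 44 mm disc on the green box (80 x 100 x 30 mm, fixed)
- bin: fixed wooden trough with the stones. Origin: on the work surface. Floor top at z = 4 mm, 100 mm wide (y -50 to 50), flat from x = -50 to x = 100. Both ends slope up: at -x by 40 degrees (rim x = -102, z = 45), at +x by 50 degrees (rim x = 148, z = 59). Slide a scoop in down the -x slope and push along +x: stones ride up the +x slope. Side walls 5 mm thick, 45 mm high
- rest: the scoop's resting board, a fixed dark slab 190 (x) x 110 (y) x 6 mm. Origin: centre of its underside
- scoop: steel scoop, 0.2 kg, starts level on its board. Origin: centre of the underside of its flat pan; x points to the open lip, z up. Pan 80 (x) x 84 (y) mm, floor 2.5 mm, side walls 30 and back wall 40 mm high, 3 mm thick, front open. The dark wooden handle, a bar 14 mm thick and 40 mm wide (y), rises behind the back wall, leaning back 15 degrees towards -x; its end is 123 mm above the underside
- scoop_grip (a point): grip point on the handle, at x = -67, y = 0, z = 89 mm in the scoop's frame, 34 mm along the handle from its end; axes as the scoop's. The handle runs along (-0.259, 0, 0.966) in the scoop's frame; close the fingers across its 14 mm, along (0.966, 0, 0.259)
- scoop_lip (a point): middle of the pan's front lower edge, at x = 40, y = 0, z = 0 mm in the scoop's frame
- tray: loose square gift tray of brown card with a blue lining, 130 x 130 mm outside, 40 mm high, walls and floor 5 mm, 0.2 to 0.45 kg. Origin: centre of its underside. It slides on the counter under a few newtons
- mat: round plum-coloured collection mat with a grey edge, 234 mm across, flush with the counter (1 mm, nothing catches on it), fixed. Origin: its centre
- candle: bystander: white candle jar with a lid, 64 mm across, 90 mm tall. Origin: centre of its underside
- bell: bystander: brass hand bell standing on its mouth, 60 mm across, 92 mm tall. Origin: centre of its underside
- stone1: polished tumbled stone, violet: egg-shaped, 29 mm long (x) and 24 mm thick, 24 g, slippery (friction about 0.3). Origin: its centre. Starts on the bin's floor in the 100 mm next to the slope; may be absent
- stone2: polished tumbled stone, pink: egg-shaped, 29 mm long (x) and 24 mm thick, 24 g, slippery (friction about 0.3). Origin: its centre. Starts on the bin's floor in the 100 mm next to the slope; may be absent
- stone3: polished tumbled stone, green: egg-shaped, 29 mm long (x) and 24 mm thick, 24 g, slippery (friction about 0.3). Origin: its centre. Starts on the bin's floor in the 100 mm next to the slope; may be absent
- stone4: polished tumbled stone, amber: egg-shaped, 29 mm long (x) and 24 mm thick, 24 g, slippery (friction about 0.3). Origin: its centre. Starts on the bin's floor in the 100 mm next to the slope; may be absent
- stone5: polished tumbled stone, blue: egg-shaped, 29 mm long (x) and 24 mm thick, 24 g, slippery (friction about 0.3). Origin: its centre. Starts on the bin's floor in the 100 mm next to the slope; may be absent
- stone6: polished tumbled stone, red: egg-shaped, 29 mm long (x) and 24 mm thick, 24 g, slippery (friction about 0.3). Origin: its centre. Starts on the bin's floor in the 100 mm next to the slope; may be absent
- stone7: polished tumbled stone, white: egg-shaped, 29 mm long (x) and 24 mm thick, 24 g, slippery (friction about 0.3). Origin: its centre. Starts on the bin's floor in the 100 mm next to the slope; may be absent
- stone8: polished tumbled stone, black: egg-shaped, 29 mm long (x) and 24 mm thick, 24 g, slippery (friction about 0.3). Origin: its centre. Starts on the bin's floor in the 100 mm next to the slope; may be absent
There are look-alikes about, which are no part of the job. Of the things like the scoop, leave any that is blue or orange; of the rest the smaller one is meant.

How it is judged:
By the outcome, as a careful person would: the job done as asked, in the order asked, and still so for the second after the job is handed in, with the robot touching nothing.
Of stone1, stone2, stone3, stone4, stone5, stone6, stone7, stone8 only 5 to 8 are there at a start; the rules pass over those that are not, and their reading is None.
At some moment in a run one of tray may be knocked a few centimetres aside while the robot is not near it.
It also fails if it takes over 200 s, if anything falls off the work surface, if the arm or the gripper's body presses on something with over 40 N, if the wrist force passes 120 N, or if a joint passes its speed limit or range.

## Working session

There is one attempt and no reset: what is moved stays moved. The work goes in short steps, Python scripts to look and compute and a tool call to move; the robot and the scene stay as the last step left them, time stands still between calls to the robot, and variables do not carry over. Pictures are saved under pics/ and viewed, and the job is handed in when it is done.

Besides the shell and the picture viewer there is one more tool, called after "Call:" as name([rows], argument=value, ...), one row to a line, values as JSON. carry_out: Moves the arm, as the interface text tells. Shift numbers are shares of 0.4 m and turn numbers shares of 360 degrees, none past 1 either way. Its arguments: {"type":"object","properties":{"moves":{"type":"array"},"fingers":{"type":"number"},"grip_force":{"type":"number"}},"required":["moves"]}

```bash
ls; mkdir -p pics
python3 - <<'E'
from cell import status, optics, env
import cv2,numpy as np
print(status.sense())
for n in ("scene","top","wrist"):
    p,d=optics.camera(n); cv2.imwrite(f"pics/a_{n}.png",p); np.save(f"pics/a_{n}_d.npy",d)
    print(n,optics.camera_params(n))
E
```

```text
pics
{'time_s': 0.0, 'q': array([-6.90290929e+01,  6.67498503e+00,  8.26363557e+01, -6.63782257e-04,
        9.07564950e+01, -2.16487262e+00]), 'qd': array([ 0.02436484, -0.01174111, -0.06489408, -0.01703342,  0.01064587,
       -0.07599977]), 'joint_torque': array([-1.04063537e-02, -7.32000947e+01, -6.32474613e+01, -5.97930266e-04,
        6.46086570e-03,  2.25130532e-05]), 'tool_pos': array([ 0.26515188, -0.62055265,  0.24754543]), 'eef_rot': array([-1.79932188e+02, -1.89924745e-03,  2.31357703e+01]), 'force': array([ 0.1422615 , -0.12685298, -0.17603149]), 'ft_torque': array([0.05985687, 0.04687846, 0.005655  ]), 'finger_gap': 0.08553563440167339}
scene {'intrinsics': array([[384.24540452,   0.        , 319.12787344],
       [  0.        , 384.24540452, 204.07649189],
       [  0.        ,   0.        ,   1.        ]]), 'k1': -0.01693249316446491, 'world_from_camera': array([[ 0.39100077,  0.52254646, -0.75766985,  1.22289459],
       [ 0.92022629, -0.23749143,  0.31109709, -0.34784159],
       [-0.01737742, -0.81886691, -0.57372032,  0.69904685],
       [ 0.        ,  0.        ,
[... 357 characters left out ...]
63, -0.01299408],
       [-0.00430302, -0.20934133, -0.97783316,  1.57352648],
       [ 0.        ,  0.        ,  0.        ,  1.        ]])}
wrist {'intrinsics': array([[356.10658849,   0.        , 319.66365827],
       [  0.        , 356.10658849, 197.5992648 ],
       [  0.        ,   0.        ,   1.        ]]), 'k1': -0.0523420516057342, 'T_tool_cam': array([[ 4.71158970e-04, -9.54467010e-01, -2.98316115e-01,
         7.69189898e-02],
       [ 9.99999885e-01,  4.77221018e-04,  5.25187791e-05,
         2.13376897e-04],
       [ 9.22352777e-05, -2.98316105e-01,  9.54467125e-01,
        -1.24814267e-01],
       [ 0.00000000e+00,  0.00000000e+00,  0.00000000e+00,
         1.00000000e+00]])}
```

View pics/a_top.png

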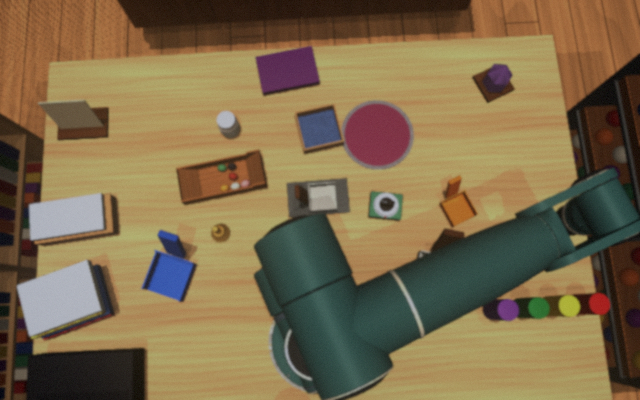

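View pics/a_scene.png

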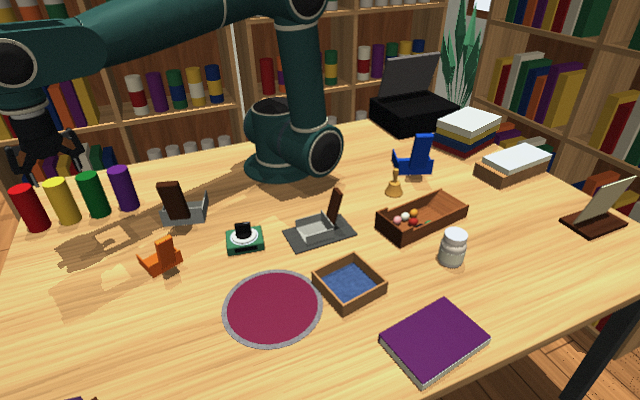

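View pics/a_wrist.png

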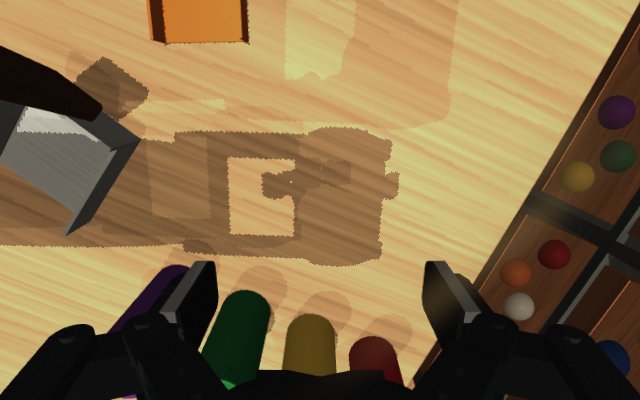

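```bash
cat > h.py <<'E'
from cell import status, optics, env
import cv2,numpy as np
from scipy.spatial.transform import Rotation as R
def T_wc(n,s=None):
    p=optics.camera_params(n)
    if n!="wrist": return p["world_from_camera"]
    s=s or status.sense(); T=np.eye(4); T[:3,:3]=R.from_euler('xyz',s['eef_rot'],degrees=True).as_matrix(); T[:3,3]=s['tool_pos']
    return T@p["T_tool_cam"]
def shot(n,name):
    s=status.sense(); p,d=optics.camera(n); cv2.imwrite(f"pics/{name}.png",p); np.savez(f"pics/{name}.npz",p=p,d=d,T=T_wc(n,s)); return p,d,T_wc(n,s)
def load(name):
    z=np.load(f"pics/{name}.npz"); return z['p'],z['d'],z['T']
def slopes(n,px):
    P=optics.camera_params(n);K=P["intrinsics"];k=P["k1"];px=np.atleast_2d(np.array(px,float))
    q=np.c_[(px[:,0]-K[0,2])/K[0,0],(px[:,1]-K[1,2])/K[1,1]]; u=q.copy()
    for _ in range(8): u=q/(1+k*(u**2).sum(1,keepdims=True))
    return u
def plane(n,px,z,T):
    u=slopes(n,px); d=np.c_[u,np.ones(len(u))]@T[:3,:3].T; o=T[:3,3]
    return o+d*((z-o[2])/d[:,2])[:,None]
def cloud(n,d,T):
    h,w=d.shape; c,r=np.meshgrid(np.arange(w),np.arange(h)); px=np.c_[c.ravel(),r.ravel()]
    u=slopes(n,px); X=np.c_[u,np.ones(len(u))]*d.ravel()[:,None]
    X=X@T[:3,:3].T+T[:3,3]; X[d.ravel()<=0]=np.nan
    return X.reshape(h,w,3)
def proj(n,X,T):
    P=optics.camera_params(n);K=P["intrinsics"];X=np.atleast_2d(X); c=(X-T[:3,3])@T[:3,:3]; u=c[:,:2]/c[:,2:]; u=u*(1+P["k1"]*(u**2).sum(1,keepdims=True))
    return np.c_[u[:,0]*K[0,0]+K[0,2],u[:,1]*K[1,1]+K[1,2]]
def rel(pos,rpy=None,Rm=None,s=None):
    "row numbers for reaching pos/orientation from present pose"
    s=s or status.sense(); R0=R.from_euler('xyz',s['eef_rot'],degrees=True)
    R1=Rm if Rm is not None else (R.from_euler('xyz',rpy,degrees=True) if rpy is not None else R0)
    t=R0.inv().apply(np.array(pos)-s['tool_pos'])/0.4; w=(R0.inv()*R1).as_rotvec(degrees=True)/360
    return np.round(np.r_[t,w],4), "rows>=%d"%np.ceil(max(np.linalg.norm(t)*8,np.linalg.norm(w)*360/8.59))
E
python3 - <<'E'
from h import *
for n in("top",):
    p=cv2.imread("pics/a_top.png"); d=np.load("pics/a_top_d.npy"); T=T_wc(n)
    C=cloud(n,d,T)
    for nm,px in dict(tablemid=(420,260),binC=(222,178),trayC=(320,128),mat=(377,134),knob=(387,205),candle=(228,122),bell=(220,232),restTL=(288,183),restBR=(349,214),pan=(322,195)).items():
        print(nm,px,C[px[1],px[0]].round(3),plane(n,px,0,T).round(3))
big=cv2.resize(p[70:250,160:420],None,fx=3,fy=3,interpolation=cv2.INTER_CUBIC);cv2.imwrite("pics/b.png",big)
E
```

```text
tablemid (420, 260) [ 0.175 -0.207  0.591] [[ 0.221 -0.324  0.   ]]
binC (222, 178) [ 0.514  0.273 -0.003] [[0.513 0.273 0.   ]]
trayC (320, 128) [ 0.659 -0.045  0.003] [[ 0.66  -0.045  0.   ]]
mat (377, 134) [ 0.628 -0.225  0.004] [[ 0.629 -0.226  0.   ]]
knob (387, 205) [ 0.385 -0.229  0.061] [[ 0.397 -0.238  0.   ]]
candle (228, 122) [0.666 0.236 0.084] [[0.698 0.25  0.   ]]
bell (220, 232) [0.336 0.275 0.038] [[0.342 0.282 0.   ]]
restTL (288, 183) [0.484 0.066 0.001] [[0.485 0.066 0.   ]]
restBR (349, 214) [ 0.375 -0.118  0.   ] [[ 0.375 -0.118  0.   ]]
pan (322, 195) [ 0.439 -0.038  0.005] [[ 0.44  -0.038  0.   ]]
```

View pics/b.png

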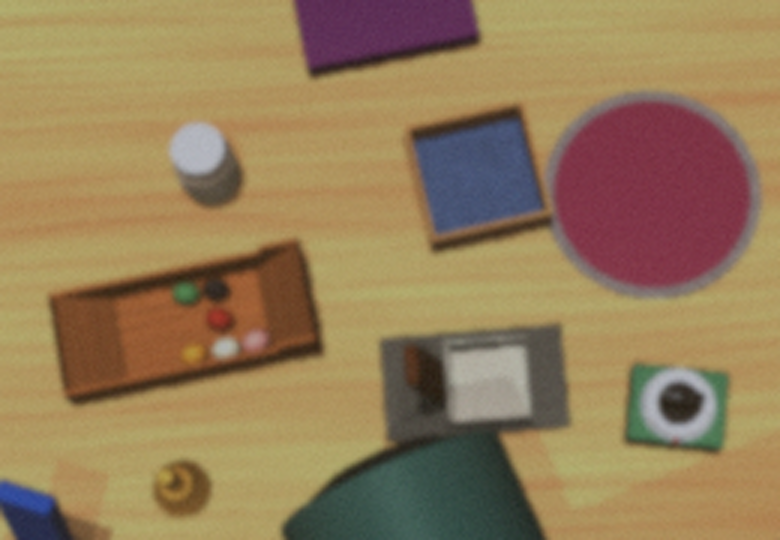

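Run:
```python
from h import *
print(rel([0.37,-0.24,0.25],[180,0,60]))
```

```text
(array([ 6.148e-01, -7.720e-01, -4.900e-03, -1.000e-04, -1.000e-04,
       -1.024e-01]), 'rows>=8')
```

Call:
carry_out([
  [[0.615,-0.772,-0.005,0,0,-0.1024],[0.615,-0.772,-0.005,0,0,-0.1024],[0.615,-0.772,-0.005,0,0,-0.1024],[0.615,-0.772,-0.005,0,0,-0.1024],[0.615,-0.772,-0.005,0,0,-0.1024],[0.615,-0.772,-0.005,0,0,-0.1024],[0.615,-0.772,-0.005,0,0,-0.1024],[0.615,-0.772,-0.005,0,0,-0.1024]],
])

```text
time_s: 0.95
tool_pos: [0.3701, -0.238, 0.2503]
eef_rot: [180.0, -0.0, 60.0]
force: [0.7, -1.5, 0.4]
finger_gap: 0.0859
```

Call:
carry_out([
  [[0,0,0,0,0,0],[0,0,0,0,0,0],[0,0,0,0,0,0],[0,0,0,0,0,0]],
])

```text
time_s: 1.35
tool_pos: [0.3698, -0.241, 0.2501]
eef_rot: [-180.0, 0.0, 59.9]
force: [0.2, 0.1, 0.3]
finger_gap: 0.0854
```

Run:
```python
from h import *
s=status.sense();print(s['time_s'],s['tool_pos'],s['eef_rot'])
shot("wrist","c_w");shot("top","c_t")
```

```text
1.35 [ 0.36979827 -0.24103588  0.25008644] [-1.79966915e+02  1.46502849e-03  5.99123276e+01]
```

View pics/c_w.png

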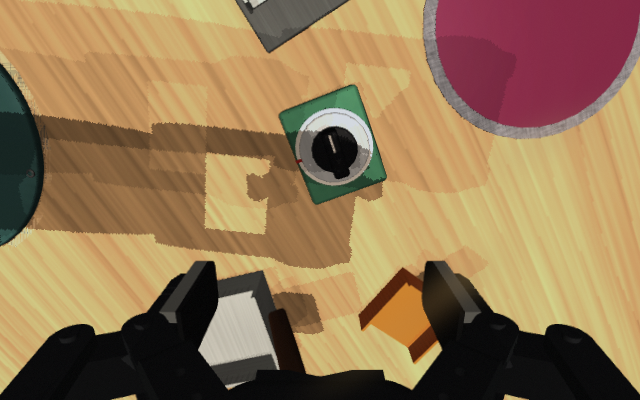

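View pics/c_t.png

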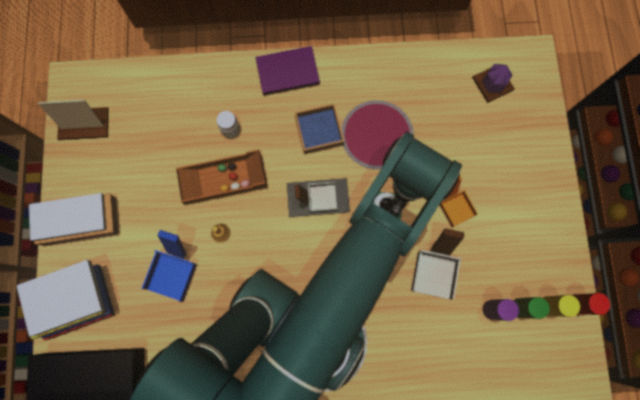

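Run:
```python
from h import *
p,d,T=load("c_w")
C=cloud("wrist",d,T)
big=cv2.resize(p[75:215,260:410],None,fx=4,fy=4,interpolation=cv2.INTER_CUBIC);cv2.imwrite("pics/c_b.png",big)
reg=np.zeros(d.shape,bool);reg[75:215,260:410]=1
m=reg&(C[...,2]>0.064)
X=C[m];print(len(X),X[:,2].min(),X[:,2].max(),np.median(X[:,2]))
rect=cv2.minAreaRect((X[:,:2]*1000).astype(np.float32));print(rect,X.mean(0))
# white disc, ellipse centre
hsv=cv2.cvtColor(p,cv2.COLOR_BGR2HSV)
mm=reg&(C[...,2]>0.025)&(C[...,2]<0.045); 
w=mm&(hsv[...,1]<40)&(hsv[...,2]>90); g=mm&(hsv[...,0]>50)&(hsv[...,0]<90)&(hsv[...,1]>80)
print("disc z",np.median(C[w][:,2])); print("disc",cv2.minEnclosingCircle((C[w][:,:2]*1000).astype(np.float32)))
G=C[g];print("box",cv2.minAreaRect((G[:,:2]*1000).astype(np.float32)),np.median(G[:,2]))
r=reg&(((hsv[...,0]<8)|(hsv[...,0]>172)))&(hsv[...,1]>120)&(C[...,2]>0.02)
print("red",C[r].mean(0),r.sum())
```

```text
774 0.06482344229470383 0.07551103914731022 0.0728284939999787
((392.0844421386719, -230.69906616210938), (41.83271408081055, 13.907971382141113), 78.46947479248047) [ 0.39234796 -0.22965329  0.07263578]
disc z 0.034886437643848855
disc ((392.3913879394531, -230.82522583007812), 38.12361145019531)
box ((392.50390625, -230.4896240234375), (98.66177368164062, 78.71514892578125), 80.68313598632812) 0.028969036207544124
red [ 0.35562931 -0.22480837  0.03025908] 20
```

View pics/c_b.png

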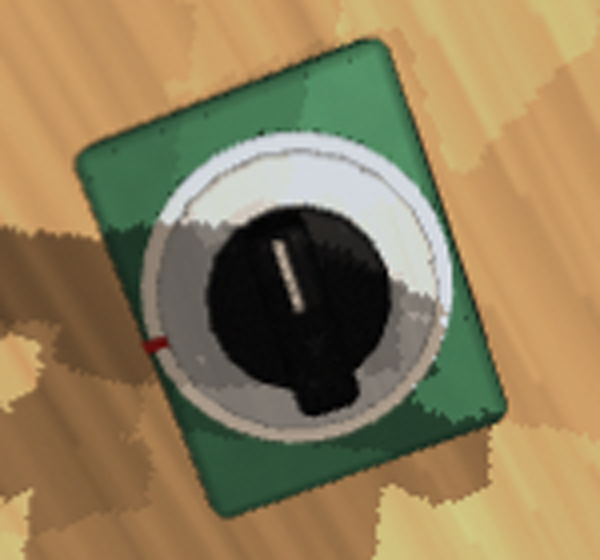

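Run:
```python
from h import *
print(rel([0.3922,-0.2307,0.12],[180,0,78.5]))
print(rel([0.3922,-0.2307,0.067],[180,0,78.5]))
```

```text
(array([ 5.020e-02,  3.580e-02,  3.252e-01, -1.000e-04, -0.000e+00,
       -5.160e-02]), 'rows>=3')
(array([ 5.020e-02,  3.580e-02,  4.577e-01, -1.000e-04, -0.000e+00,
       -5.160e-02]), 'rows>=4')
```

Call:
carry_out([
  [[0.0502,0.0358,0.325,0,0,-0.0516],[0.0502,0.0358,0.325,0,0,-0.0516],[0.0502,0.0358,0.325,0,0,-0.0516],[0.0502,0.0358,0.4577,0,0,-0.0516],[0.0502,0.0358,0.4577,0,0,-0.0516],[0.0502,0.0358,0.4577,0,0,-0.0516]],
])

```text
time_s: 2.05
tool_pos: [0.3922, -0.2302, 0.0675]
eef_rot: [-179.9, -0.0, 78.5]
force: [0.2, -0.4, 0.5]
finger_gap: 0.085
```

Call:
carry_out([
  [[0,0,0,0,0,0],[0,0,0,0,0,0],[0,0,0,0,0,0],[0,0,0,0,0,0],[0,0,0,0,0,0],[0,0,0,0,0,0]],
], fingers=0, grip_force=40)

```text
time_s: 2.65
tool_pos: [0.392, -0.2299, 0.0679]
eef_rot: [-179.9, 0.0, 78.6]
force: [-12.0, 3.5, 13.4]
finger_gap: 0.0133
```

Call:
carry_out([
  [[0,0,0,0,0,-0.02],[0,0,0,0,0,-0.04],[0,0,0,0,0,-0.06],[0,0,0,0,0,-0.08],[0,0,0,0,0,-0.1],[0,0,0,0,0,-0.12],[0,0,0,0,0,-0.14],[0,0,0,0,0,-0.16]],
])

```text
time_s: 3.45
tool_pos: [0.391, -0.23, 0.0679]
eef_rot: [-179.8, -0.2, 136.5]
force: [-24.6, 1.4, 18.5]
finger_gap: 0.0133
```

Call:
carry_out([
  [[0,0,0,0,0,-0.02],[0,0,0,0,0,-0.04],[0,0,0,0,0,-0.06],[0,0,0,0,0,-0.08],[0,0,0,0,0,-0.09],[0,0,0,0,0,-0.1],[0,0,0,0,0,-0.103],[0,0,0,0,0,-0.103]],
])

```text
time_s: 4.25
tool_pos: [0.3908, -0.2306, 0.0679]
eef_rot: [-179.9, -0.2, 173.2]
force: [-24.4, -4.3, 17.9]
finger_gap: 0.0129
```

Run:
```python
from h import *
s=status.sense();print(s)
```

```text
{'time_s': 4.25, 'q': array([ -33.64394874,  -15.63547169,  120.68505851,   -0.21128886,
         75.12704557, -116.82430874]), 'qd': array([-0.02611341,  0.01786933, -0.06330782,  0.15041192, -0.10312193,
        1.18607551]), 'joint_torque': array([  8.56607705, -29.29722726, -58.34669352,   4.49689507,
        -5.30100212,  -1.48253918]), 'tool_pos': array([ 0.39083672, -0.23064038,  0.0679202 ]), 'eef_rot': array([-179.89766338,   -0.24978747,  173.23468465]), 'force': array([-24.36460847,  -4.26677261,  17.86846189]), 'ft_torque': array([-0.61445318,  4.26562967, -0.9728203 ]), 'finger_gap': 0.012939689388254967}
```

Call:
carry_out([
  [[0,0,0,0,0,0],[0,0,0,0,0,0],[0,0,0,0,0,0],[0,0,0,0,0,0]],
], fingers=1)

```text
time_s: 4.65
tool_pos: [0.3926, -0.2298, 0.0672]
eef_rot: [180.0, 0.0, 173.3]
force: [-0.7, -0.0, -0.2]
finger_gap: 0.0704
```

Call:
carry_out([
  [[0,0,-0.1,0,0,0],[0,0,-0.2,0,0,0],[0,0,-0.3,0,0,0.024],[0,0,-0.4,0,0,0.048],[0,0,-0.45,0,0,0.072],[0,0,-0.45,0,0,0.096],[0,0,-0.45,0,0,0.12],[0,0,-0.45,0,0,0.12]],
])

```text
time_s: 5.45
tool_pos: [0.3926, -0.2298, 0.2473]
eef_rot: [180.0, 0.0, 129.9]
force: [-1.0, 0.1, -0.7]
finger_gap: 0.0854
```

```bash
cat > knob.py <<'E'
from h import *
import sys
nm=sys.argv[1]
p,d,T=shot("wrist",nm)
C=cloud("wrist",d,T)
m=(np.hypot(C[...,0]-.392,C[...,1]+.2307)<0.06)&(C[...,2]>0.064)&(C[...,2]<.085)
X=C[m];print(len(X));print(cv2.minAreaRect((X[:,:2]*1000).astype(np.float32)))
c=proj("wrist",[.392,-.2307,.05],T)[0].astype(int);print(c)
a,b=max(c[0]-75,0),max(c[1]-70,0)
cv2.imwrite(f"pics/{nm}_b.png",cv2.resize(p[b:b+140,a:a+150],None,fx=4,fy=4,interpolation=cv2.INTER_CUBIC))
E
python3 knob.py d_w
```

```text
786
((391.70355224609375, -230.8363494873047), (14.356040954589844, 41.677223205566406), 80.79576873779297)
[317 172]
```

View pics/d_w_b.png

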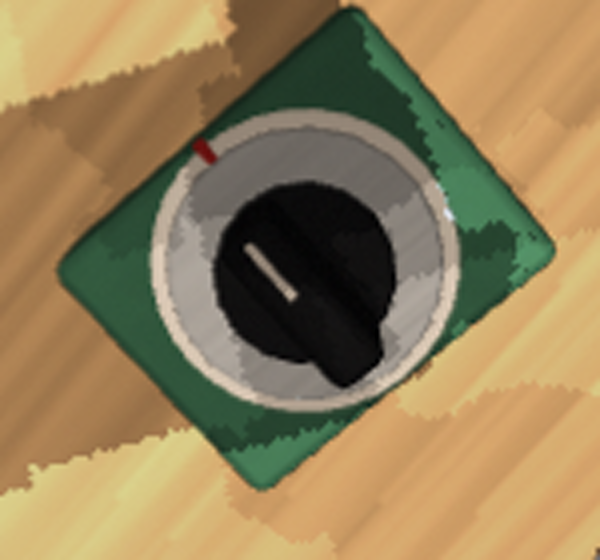

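Run:
```python
from h import *
print(rel([0.40,-0.02,0.42],[180,0,90]))
```

```text
(array([ 0.3886,  0.3529, -0.4321,  0.    , -0.    ,  0.1117]), 'rows>=6')
```

Run:
```python
from h import *
print(rel([0.43,0.08,0.42],[180,0,180]))
```

```text
(array([ 0.5311,  0.5715, -0.4321,  0.    , -0.    , -0.1383]), 'rows>=8')
```

Call:
carry_out([
  [[0,0,-0.2,0,0,0],[0.53,0.57,-0.43,0,0,-0.1383],[0.53,0.57,-0.43,0,0,-0.1383],[0.53,0.57,-0.43,0,0,-0.1383],[0.53,0.57,-0.43,0,0,-0.1383],[0.53,0.57,-0.43,0,0,-0.1383],[0.53,0.57,-0.43,0,0,-0.1383],[0.53,0.57,-0.43,0,0,-0.1383]],
])

```text
time_s: 6.3
tool_pos: [0.4304, 0.0818, 0.4204]
eef_rot: [180.0, 0.1, -179.5]
force: [0.8, 0.1, -0.3]
finger_gap: 0.0852
```

Call:
carry_out([
  [[0.03,0.04,0,0,0,0],[0.03,0.04,0,0,0,0],[0.03,0.04,0,0,0,0],[0.03,0.04,0,0,0,0]],
])

```text
time_s: 6.7
tool_pos: [0.4189, 0.0946, 0.4189]
eef_rot: [-180.0, -0.0, 179.9]
force: [-0.5, 0.2, -0.3]
finger_gap: 0.0853
```

Run:
```python
from h import *
s=status.sense();print(s['time_s'],s['tool_pos'],s['eef_rot'],s['q'])
shot("wrist","e_w")
```

```text
6.7 [0.41886989 0.09456821 0.41893298] [-1.79990981e+02 -1.93919720e-02  1.79908461e+02] [ 9.32158190e+00 -2.34224017e+01  9.37460072e+01 -6.08223034e-03
  1.09697000e+02 -8.05889292e+01]
```

View pics/e_w.png

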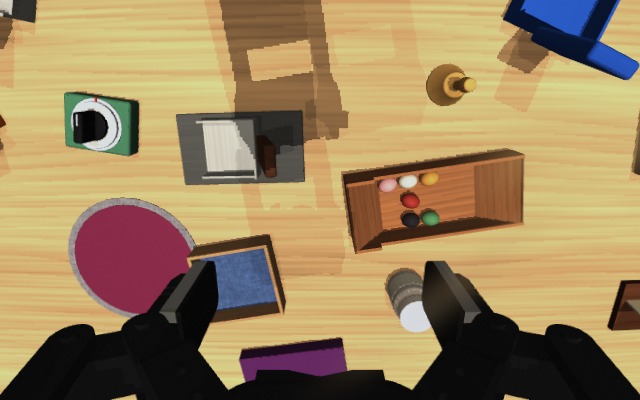

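Run:
```python
from h import *
p,d,T=load("e_w"); C=cloud("wrist",d,T); hsv=cv2.cvtColor(p,cv2.COLOR_BGR2HSV)
c,r=np.meshgrid(np.arange(640),np.arange(400))
def box(a,b,x,y): return (c>=a)&(c<b)&(r>=x)&(r<y)
def rect(m,t):
    X=C[m]; print(t,len(X),cv2.minAreaRect((X[:,:2]*1000).astype(np.float32)),"z",np.nanpercentile(X[:,2],[2,50,98]).round(4))
bb=box(172,312,100,195)
g=bb&(hsv[...,1]<70)&(C[...,2]<0.012)
n,l,st,_=cv2.connectedComponentsWithStats(g.astype(np.uint8)); g=l==1+np.argmax(st[1:,4]); rect(g,"rest")
cv2.imwrite("pics/e_g.png",(g*255).astype(np.uint8)[90:200,160:320])
# scoop walls
m=bb&(C[...,2]>0.027)&(C[...,2]<0.055); rect(m,"scoop z27-55")
m=bb&(C[...,2]>0.06); rect(m,"handle>60"); print(np.nanmax(C[m][:,2]))
# floor of pan
m=bb&(C[...,2]>0.0075)&(C[...,2]<0.012); rect(m,"panfloor?")
# bin: rims
bx=box(330,535,140,260)
m=bx&(C[...,2]>0.036)&(C[...,2]<0.062); rect(m,"bin rim")
m=bx&(C[...,2]>0.050)&(C[...,2]<0.062); rect(m,"bin hi end")
m=box(185,290,230,325)&(C[...,2]>0.03)&(C[...,2]<0.045); rect(m,"tray rim")
cv2.imwrite("pics/e_b.png",cv2.resize(p[90:330,170:540],None,fx=2.1,fy=2.1,interpolation=cv2.INTER_CUBIC))
```

```text
rest 7182 ((432.9892578125, -25.182891845703125), (109.07323455810547, 188.3998260498047), 1.3228400945663452) z [0.0033 0.0057 0.0092]
scoop z27-55 609 ((428.3533630371094, -30.338092803955078), (84.58646392822266, 99.00391387939453), 0.2411804050207138) z [0.0281 0.0358 0.0506]
handle>60 597 ((427.7904052734375, 25.716123580932617), (40.417625427246094, 31.448122024536133), 0.6197397112846375) z [0.0644 0.1258 0.1291]
0.12968853141255726
panfloor? 1310 ((427.7560729980469, -30.012115478515625), (92.59687042236328, 184.28836059570312), 7.897335529327393) z [0.0075 0.0082 0.0106]
bin rim 3816 ((508.3543701171875, 269.56951904296875), (111.95880889892578, 265.05218505859375), 8.877213478088379) z [0.0364 0.0439 0.0591]
bin hi end 832 ((525.5538940429688, 158.81900024414062), (111.00337219238281, 40.92369842529297), 8.86120891571045) z [0.0504 0.0573 0.0599]
tray rim 1174 ((652.22607421875, -41.71355438232422), (131.53567504882812, 131.12440490722656), 10.557071685791016) z [0.0304 0.0384 0.0408]
```

View pics/e_b.png

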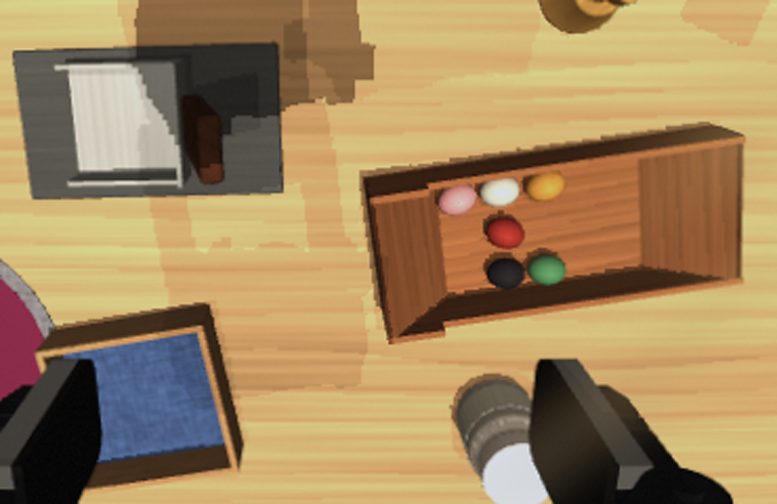

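Run:
```python
import numpy as np
D=[(6.675,82.636,np.hypot(.26515,.62055),.24755),(-15.635,120.685,np.hypot(.39084,.23064),.06792),(-23.422,93.746,np.hypot(.41887,.09457),.41893)]
A=[];b=[]
for q2,q3,r,z in D:
    s2,c2=np.sin(np.radians(q2)),np.cos(np.radians(q2)); t=np.radians(q2+q3)
    A.append([1,s2,np.sin(t),np.cos(t),0]);b.append(r)
    A.append([0,c2,np.cos(t),-np.sin(t),1]);b.append(z)
x,res,rk,sv=np.linalg.lstsq(np.array(A),np.array(b),rcond=None);print(x,res,rk,sv)
x,res,rk,sv=np.linalg.lstsq(np.delete(np.array(A),3,1),np.array(b),rcond=None);print(x,res,rk,sv)
```

```text
[ 2.32003726e-04  4.59614472e-01  6.20220694e-01  8.27616010e-02
 -1.33693871e-01] [2.74296284e-09] 5 [2.96864659 2.43076179 0.3438032  0.30231955 0.26255821]
[-0.00247796  0.43222857  0.62036434 -0.18766665] [0.00112353] 4 [2.52413502 2.33717767 0.3071207  0.26836507]
```

```bash
cat >> h.py <<'E'
Rst=np.array([[0,-.9659,.2588],[-1,0,0],[0,-.2588,-.9659]])  # cols tool x,y,z in scoop frame
G=np.array([-.067,0,.089])
def tool_for_scoop(o,yaw,pitch,roll=0,grip=np.zeros(3)):
    "o=scoop origin world; pitch>0 lip down. returns TCP pos, Rot"
    Rs=R.from_euler('xyz',[roll,pitch,yaw],degrees=True)
    Rt=Rs*R.from_matrix(Rst)
    return np.array(o)+Rs.apply(G+grip)+Rt.apply([0,0,.002]),Rt
def scoop_from_tool(s,grip=np.zeros(3)):
    Rt=R.from_euler('xyz',s['eef_rot'],degrees=True); Rs=Rt*R.from_matrix(Rst).inv()
    return np.array(s['tool_pos'])-Rt.apply([0,0,.002])-Rs.apply(G+grip),Rs.as_euler('xyz',degrees=True)
E
python3 - <<'E'
from h import *
p,Rt=tool_for_scoop([.428,-.0405,.006],-89.6,0)
print(p,Rt.as_euler('xyz',degrees=True))
q=p-Rt.apply([0,0,.09]);print(q,rel(q,Rm=Rt))
E
```

```text
[0.42753587 0.02598076 0.09306814] [-165.00067106    0.         -179.6       ]
[0.42737326 0.04927289 0.18000174] (array([-2.160e-02, -1.128e-01,  5.975e-01,  4.160e-02, -2.000e-04,
       -1.500e-03]), 'rows>=5')
```

Call:
carry_out([
  [[-0.0216,-0.1128,0.5975,0.0416,0,-0.0015],[-0.0216,-0.1128,0.5975,0.0416,0,-0.0015],[-0.0216,-0.1128,0.5975,0.0416,0,-0.0015],[-0.0216,-0.1128,0.5975,0.0416,0,-0.0015],[-0.0216,-0.1128,0.5975,0.0416,0,-0.0015],[-0.0216,-0.1128,0.5975,0.0416,0,-0.0015],[-0.0216,-0.1128,0.5975,0.0416,0,-0.0015],[-0.0216,-0.1128,0.5975,0.0416,0,-0.0015]],
])

```text
time_s: 7.55
tool_pos: [0.4282, 0.0502, 0.1831]
eef_rot: [-165.1, 0.1, -179.6]
force: [0.3, -0.5, 0.0]
finger_gap: 0.0852
```

Run:
```python
from h import *
s=status.sense();print(s['time_s'],s['tool_pos'],s['eef_rot'],s['q'])
p,d,T=shot("wrist","f_w");C=cloud("wrist",d,T)
def rect(m,t):
    X=C[m]; print(t,len(X),cv2.minAreaRect((X[:,:2]*1000).astype(np.float32)),"z",np.nanpercentile(X[:,2],[2,50,98]).round(4))
near=(abs(C[...,0]-.43)<.07)&(abs(C[...,1]+.025)<.12)
rect(near&(C[...,2]>0.027)&(C[...,2]<0.055),"walls")
rect(near&(C[...,2]>0.07)&(C[...,2]<0.135),"handle")
```

```text
7.55 [0.42815826 0.05015693 0.18307245] [-1.65060226e+02  1.06757401e-01 -1.79632411e+02] [ 12.45262311 -21.88089863 115.24219807 -14.62369996  89.7406944
 -77.43630663]
walls 1754 ((428.9381103515625, -29.336929321289062), (84.58524322509766, 102.82647705078125), 0.6462699174880981) z [0.0276 0.0355 0.0482]
handle 2128 ((427.6667175292969, 27.912555694580078), (39.89536666870117, 27.510135650634766), 0.8871273398399353) z [0.0768 0.1265 0.1289]
```

View pics/f_w.png

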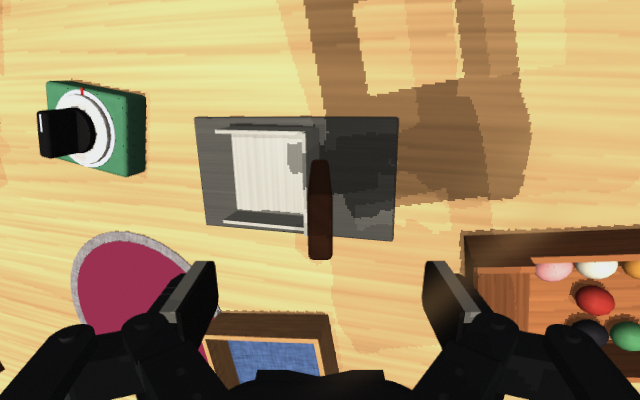

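```bash
cat >> h.py <<'E'
A1,L2,L3,E3,HZ=2.3e-4,.45961,.62022,.08276,-.13369
def fk(q,Lt=None):
    Lt=LT if Lt is None else Lt
    q=np.radians(q); t=q[1]+q[2]
    r=A1+L2*np.sin(q[1])+L3*np.sin(t)+E3*np.cos(t); z=HZ+Lt+L2*np.cos(q[1])+L3*np.cos(t)-E3*np.sin(t)
    # frame: forearm x'=..., built as rotations: Rz(q1) Ry(q2+q3) Rz(q4) Ry(q5) Rz(q6)*offset
    Rm=R.from_euler('ZYZYZ'[:3],[q[0],t,q[3]])*R.from_euler('YZ',[q[4],-q[5]*QS])*R.from_euler('Z',QO)
    W=R.from_euler('Z',q[0]).apply([r,0,z])
    return W+Rm.apply([0,0,Lt]),Rm
LT=.2;QS=-1;QO=0
E
python3 - <<'E'
import h; from h import *
s=status.sense();q=s['q'];Rt=R.from_euler('xyz',s['eef_rot'],degrees=True)
for QS in(1,-1):
  for QO in np.radians([0,90,180,270]):
    h.QS=QS;h.QO=QO
    for sg in(1,-1):
      qq=q.copy();qq[3]*=sg
      p0,Rm=h.fk(qq,0.)
      v=Rm.apply([0,0,1])
      e=(Rm.inv()*Rt).magnitude()*57.3
      if e<8:
        # p = p0 + Lt*(zhat + v)
        dv=np.array([0,0,1])+v; L=dv@(s['tool_pos']-p0)/(dv@dv)
        print(QS,QO,sg,e,L,p0+L*dv-s['tool_pos'])
E
```

```text
-1 1.5707963267948966 1 3.914261912877663e-14 0.17755062919329032 [ 0.00525783 -0.00035037 -0.00324235]
```

```bash
sed -i 's/^LT=.2;QS=-1;QO=0/LT=.1776;QS=-1;QO=np.pi\/2/' h.py
cat >> h.py <<'E'
LO=np.array([-162.19,-47.58,4.15,-65.23,.69,-170.13]);HI=np.array([162.19,125.68,143.07,245.23,171.88,170.13])
from scipy.optimize import least_squares
def ik(p,Rt,q0):
    def f(q):
        a,b=fk(q); return np.r_[(a-p)*10,(b.inv()*Rt).as_rotvec()]
    r=least_squares(f,np.clip(q0,LO+.1,HI-.1),bounds=(LO,HI)); return r.x,np.abs(r.fun).max()
E
python3 - <<'E'
from h import *
s=status.sense()
o=[.428,-.0408,.006]
p,Rt=tool_for_scoop(o,-89.2,0)
print(rel(p,Rm=Rt))
# plan check
q0=s['q']
by=np.radians(8.87-90)
# bin origin guess
hi=np.array([525.55,158.82])/1000; ux=np.array([np.cos(by),np.sin(by)])
print("bin axis",ux)
# hi end: points z50-60 incl outer? just take overall rim centre at x=(−102+148)/2=23
c=np.array([.50835,.26957]); bo=c-ux*.023; print("bin origin",bo)
uy=np.array([-ux[1],ux[0]])
def binpt(x,y,z): return np.r_[bo+ux*x+uy*y,z]
yaw=np.degrees(by)
for lipx,lipz,pit in [(-60,80,25),(0,10,30),(50,5,2),(97,5,0),(105,20,-20),(115,30,-35),(115,120,-35)]:
    Rs=R.from_euler('xyz',[0,pit,yaw],degrees=True); o=binpt(lipx/1e3,0,lipz/1e3)-Rs.apply([.04,0,0])
    p,Rt=tool_for_scoop(o,yaw,pit); q,e=ik(p,Rt,q0); print(lipx,pit,q.round(1),round(e,4)); q0=q
for yaw2 in(-90,-80,-45,-150,180,135,0,90):
  for pit in(-30,55):
    Rs=R.from_euler('xyz',[0,pit,yaw2],degrees=True); o=np.array([.652,-.042,.08])-Rs.apply([.04,0,0])
    p,Rt=tool_for_scoop(o,yaw2,pit); q,e=ik(p,Rt,s['q']); print("tray",yaw2,pit,q.round(1),round(e,4))
E
```

```text
(array([ 3.500e-03, -1.500e-03,  2.329e-01,  2.000e-04,  0.000e+00,
       -1.200e-03]), 'rows>=2')
bin axis [ 0.15419307 -0.98804074]
bin origin [0.50480356 0.29229494]
-60 25 [ 37.7   0.9  92.9   8.8  81.3 -62.1] 0.0
0 30 [ 30.3  -1.4 101.8  14.5  74.5 -71.8] 0.0
50 2 [ 38.1   5.3  99.  -11.4  82.3 -58.6] 0.0
97 0 [ 35.    3.4 101.5 -13.6  82.1 -61.2] 0.0
105 -20 [ 40.7  10.4  99.1 -29.2  90.7 -53.2] 0.0
115 -35 [ 43.   16.   98.4 -39.7  97.3 -49.4] 0.0
115 -35 [ 43.   10.5  95.5 -40.7 103.6 -54.9] 0.0
tray -90 -30 [ 18.6  15.   92.  -42.1  90.5 -65. ] 0.0
tray -90 55 [ -14.3    8.    87.8   38.7   94.6 -104.8] 0.0
tray -80 -30 [ 19.5   9.8  98.  -44.5  84.  -70.7] 0.0
tray -80 55 [ -13.7   10.5   85.1   36.8  100.5 -112.1] 0.0
tray -45 -30 [ 17.   -9.6 117.5 -47.6  57.8 -96.7] 0.0
tray -45 55 [ -10.    17.6   76.7   24.7  117.9 -139.6] 0.0
tray -150 -30 [  5.8  38.   61.  -20.  121.8 -28.5] 0.0
tray -150 55 [-10.8  -6.8 102.8  30.6  55.7 -51.9] 0.0
tray 180 -30 [ -2.6  42.1  54.8  -2.4 128.   -3.3] 0.0
tray 180 55 [ -4.6 -10.  105.7   4.2  44.5  -6.5] 0.0
tray 135 -30 [-15.2  36.   63.9  23.7 118.9  34. ] 0.0
tray 135 55 [  4.7  -5.3 101.4 -34.3  60.3  60.7] 0.0
tray 0 -30 [  -2.6  -24.2  129.   -10.4   29.6 -170.1] 0.1222
tray 0 55 [  -4.    21.    72.5    3.2  127.1 -170.1] 0.1927
tray 90 -30 [ -13.6   -1.4  116.5  -65.2    0.7 -170.1] 1.3559
tray 90 55 [  11.5    0.6  102.8  -65.2   69.8 -170.1] 1.3114
```

All poses are in reach. Grasp the scoop.

Call:
carry_out([
  [[0.0035,-0.0015,0.12,0,0,0],[0.0035,-0.0015,0.233,0,0,-0.0012],[0.0035,-0.0015,0.233,0,0,-0.0012],[0.0035,-0.0015,0.233,0,0,-0.0012]],
])

```text
time_s: 8.0
tool_pos: [0.4266, 0.0256, 0.0925]
eef_rot: [-165.0, -0.1, -179.2]
force: [0.0, 0.4, 0.0]
finger_gap: 0.0853
```

Call:
carry_out([
  [[0,0,0,0,0,0],[0,0,0,0,0,0],[0,0,0,0,0,0],[0,0,0,0,0,0],[0,0,0,0,0,0],[0,0,0,0,0,0],[0,0,0,0,0,0]],
], fingers=0, grip_force=80)

```text
time_s: 8.7
tool_pos: [0.4261, 0.0255, 0.0909]
eef_rot: [-165.0, -0.1, -179.2]
force: [-1.1, 2.6, 6.7]
finger_gap: 0.0133
```

Run:
```python
from h import *
s=status.sense();print(s['tool_pos'],s['eef_rot'],s['ft_torque'],scoop_from_tool(s))
```

```text
[0.42609064 0.02548394 0.09088034] [-1.65039647e+02 -1.40677459e-01 -1.79203963e+02] [0.20523692 0.20118088 0.00143634] (array([ 0.42679959, -0.04093576,  0.00376725]), array([-1.40677492e-01,  3.89762724e-02, -8.92040583e+01]))
```

Run:
```python
from h import *
p,d,T=load("e_w"); C=cloud("wrist",d,T); hsv=cv2.cvtColor(p,cv2.COLOR_BGR2HSV)
c,r=np.meshgrid(np.arange(640),np.arange(400)); bx=(c>=330)&(c<535)&(r>=140)&(r<262)
for yaw in(-81.1,-80.8,-81.4):
    by=np.radians(yaw);ux=np.array([np.cos(by),np.sin(by)]);uy=np.array([-ux[1],ux[0]])
    X=C[bx&(C[...,2]>.041)&(C[...,2]<.048)]; P=X[:,:2]-[.5048,.2923]; a=P@ux; b=P@uy
    out=[]
    for lo in range(-100,100,25):
        k=(a>lo/1e3)&(a<lo/1e3+.025); bb=b[k]*1e3; hi_=bb[bb>20]; lo_=bb[bb<-20]
        out.append((lo,len(hi_),np.percentile(lo_,[2,98]).round(1) if len(lo_)>3 else None,np.percentile(hi_,[2,98]).round(1)if len(hi_)>3 else None))
    print(yaw); [print("  ",o) for o in out]
by=np.radians(-81.1);ux=np.array([np.cos(by),np.sin(by)]);uy=np.array([-ux[1],ux[0]])
P=C[bx][:,:2]-[.5048,.2923];z=C[bx][:,2];a=P@ux*1e3;b=P@uy*1e3
k=abs(b)<30
for lo in range(-115,165,10):
    kk=k&(a>=lo)&(a<lo+10); print(lo+5, kk.sum(), np.nanmedian(z[kk]*1e3).round(1) if kk.sum() else None)
np.set_printoptions(suppress=True)
# stones
for nm,h0,h1,smin,vmin in(("red",0,6,180,90),("amber",14,25,190,130),("green",45,85,60,20)):
    m=bx&(hsv[...,0]>=h0)&(hsv[...,0]<=h1)&(hsv[...,1]>=smin)&(hsv[...,2]>=vmin)&(C[...,2]>.012); X=C[m];P=X[:,:2]-[.5048,.2923];print(nm,m.sum(),np.median(P@ux*1e3),np.median(P@uy*1e3),X[:,2].max())
for nm,px in dict(pink=(388,185),white=(409,181),amber=(430,179),red=(411,200),black=(411,220),green=(430,218)).items():
    w=plane("wrist",px,.016,T)[0][:2]-[.5048,.2923]; print(nm,(w@ux*1e3).round(0),(w@uy*1e3).round(0))
```

```text
-81.1
   (-100, 164, array([-54.6, -20.9]), array([20.8, 55.2]))
   (-75, 65, array([-54.6, -49. ]), array([49.8, 55.6]))
   (-50, 65, array([-55.5, -50. ]), array([49.7, 55.7]))
   (-25, 61, array([-55.6, -50.6]), array([49.9, 55.4]))
   (0, 63, array([-55.6, -50.3]), array([50.1, 55.5]))
   (25, 66, array([-55.5, -50. ]), array([49.9, 55.1]))
   (50, 63, array([-55.5, -50.2]), array([49.6, 55.5]))
   (75, 64, array([-55.3, -50.1]), array([49.6, 54.9]))
-80.8
   (-100, 170, array([-54.1, -21.2]), array([21.1, 55.6]))
   (-75, 66, array([-54.3, -48.6]), array([50.1, 56. ]))
   (-50, 65, array([-55.5, -49.9]), array([49.9, 55.8]))
   (-25, 61, array([-55.6, -50.5]), array([50. , 55.5]))
   (0, 63, array([-55.7, -50.4]), array([50.1, 55.5]))
   (25, 64, array([-55.7, -50.2]), array([49.7, 55. ]))
   (50, 65, array([-55.8, -50.6]), array([49.3, 55.2]))
   (75, 64, array([-55.8, -50.6]), array([49.2, 54.4]))
-81.4
   (-100, 159, array([-55.1, -21.1]), array([21.7, 54.7]))
   (-75, 66, array([-54.9, -49.3]), array([49.5, 55.4]))
   (-50, 64, array([-55.7, -50.2]), array([49.5, 55.5]))
   (-25, 61, array([-55.7, -50.7]), array([49.9, 55.3]))
   (0, 63, array([-55.5, -50.2]), array([50.1, 55.6]))
   (25, 66, array([-55.3, -49.8]), array([50.1, 55.3]))
   (50, 63, array([-55.3, -49.9]), array([49.9, 55.8]))
   (75, 64, array([-54.8, -49.7]), array([50.1, 55.3]))
-110 66 38.7
-100 216 44.1
-90 359 37.9
-80 351 29.0
-70 318 21.0
-60 310 12.9
-50 276 4.3
-40 220 2.9
-30 221 3.1
-20 217 3.1
-10 222 3.1
0 223 3.2
10 195 3.1
20 201 3.4
30 250 3.9
40 213 3.3
50 187 19.0
60 251 22.1
70 280 3.7
80 187 3.3
90 192 3.3
100 210 3.4
110 193 11.5
120 210 23.4
130 221 35.2
140 234 47.2
150 257 57.7
160 257 -0.7
red 186 58.267915624654606 -3.252214544286082 0.027680097883366894
  return _methods._mean(a, axis=axis, dtype=dtype,
  ret = ret.dtype.type(ret / rcount)
Traceback (most recent call last):
ValueError: zero-size array to reduction operation maximum which has no identity
```

Call:
carry_out([
  [[0,-0.02,-0.07,0,0,0],[0,-0.04,-0.15,0,0,0],[0,-0.08,-0.29,0,0,0],[0,-0.08,-0.29,0,0,0],[0,-0.08,-0.29,0,0,0],[0,-0.08,-0.29,0,0,0]],
], grip_force=100)

```text
time_s: 9.3
tool_pos: [0.4258, 0.0244, 0.209]
eef_rot: [-165.0, -0.3, -179.2]
force: [0.2, 0.4, -4.6]
finger_gap: 0.013
```

Run:
```python
from h import *
s=status.sense();print(s['time_s'],s['tool_pos'],s['eef_rot'],s['force'],s['ft_torque'],scoop_from_tool(s))
p,d,T=shot("wrist","g_w");shot("scene","g_s");shot("top","g_t")
```

```text
9.3 [0.42581139 0.02438253 0.20901627] [-165.02111504   -0.28748674 -179.20790145] [ 0.21382656  0.37491634 -4.63513167] [ 0.25680398 -0.0052541  -0.03087531] (array([ 0.42629308, -0.04206848,  0.12192551]), array([-2.87486759e-01,  2.04437286e-02, -8.92080040e+01]))
```

View pics/g_w.png

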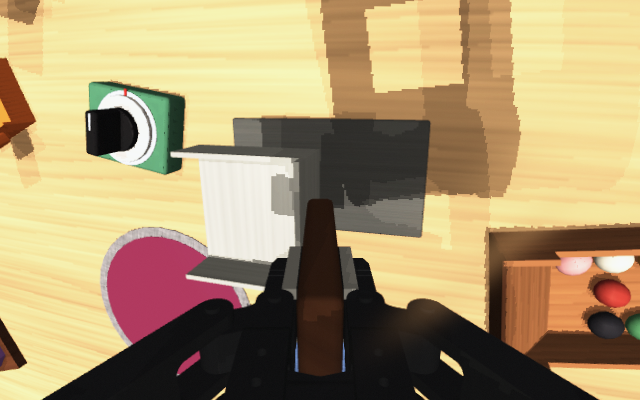

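View pics/g_s.png

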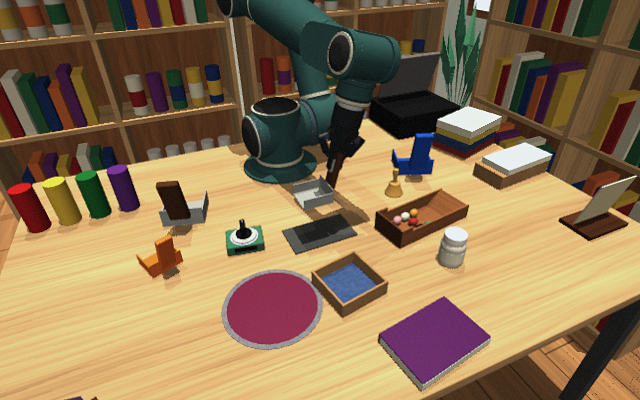

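```bash
cat > pan.py <<'E'
from h import *
def pan(name):
    p,d,T=load(name);C=cloud("wrist",d,T); s=status.sense()
    o,e=scoop_from_tool(s); Rs=R.from_euler('xyz',e,degrees=True)
    X=Rs.inv().apply((C-o).reshape(-1,3)).reshape(C.shape)
    return p,X
if __name__=="__main__":
    import sys
    p,X=pan(sys.argv[1])
    m=(abs(X[...,0])<.025)&(abs(X[...,1])<.03)&(abs(X[...,2])<.012)
    A=np.c_[X[m][:,:2],np.ones(m.sum())];cf=np.linalg.lstsq(A,X[m][:,2],rcond=None)[0];print("floor plane",cf,m.sum())
    m=(abs(X[...,0])<.07)&(abs(X[...,1])<.06)&(X[...,2]>.024)&(X[...,2]<.037)&(X[...,0]>-.035)
    P=X[m];print("rim",P[:,2].min(),P[:,2].max());l=P[P[:,1]>0];r=P[P[:,1]<0]
    for q in(l,r): print(np.percentile(q[:,1],[3,50,97]),np.percentile(q[:,0],[2,99]),np.median(q[:,2]))
    m=(abs(X[...,1])<.035)&(X[...,2]>.034)&(X[...,2]<.046)&(X[...,0]<-.03)&(X[...,0]>-.06);P=X[m];print("back",np.percentile(P[:,0],[3,50,97]))
E
python3 pan.py g_w
```

```text
floor plane [-0.00170597  0.00426294  0.00392888] 5919
rim 0.024000752815816644 0.03321066933045504
[0.0410728  0.04202968 0.04452417] [-0.01473272  0.03888764] 0.030253738445914967
[-0.03967059 -0.03866088 -0.03661048] [-0.03372191  0.03840975] 0.030995185396095765
back [-0.05807038 -0.04333215 -0.04066371]
```

```bash
cat >> h.py <<'E'
GR=np.array([.0005,-.0016,-.002])
BO=np.array([.5051,.2903]);BY=-81.1
def lip_pose(x,y,z,pitch,dyaw=0,roll=0):
    "bin frame lip target in mm -> TCP pose"
    b=np.radians(BY);ux=np.array([np.cos(b),np.sin(b)]);uy=np.array([-ux[1],ux[0]])
    P=np.r_[BO+ux*x/1e3+uy*y/1e3,z/1e3]; return lipw(P,BY+dyaw,pitch,roll)
def lipw(P,yaw,pitch,roll=0):
    Rs=R.from_euler('xyz',[roll,pitch,yaw],degrees=True); o=np.array(P)-Rs.apply([.04,0,0])
    return tool_for_scoop(o,yaw,pitch,roll,GR)
def setcmd(p=None,Rt=None):
    s=status.sense()
    if p is None: p=s['tool_pos'];Rt=R.from_euler('xyz',s['eef_rot'],degrees=True)
    np.save("cmd.npy",np.r_[p,Rt.as_quat()])
def seq(poses,store=True,lim=True):
    c=np.load("cmd.npy");p0=c[:3];R0=R.from_quat(c[3:]);pp,pr=p0,R0
    q=status.sense()['q']
    for p,Rt in poses:
        t=R0.inv().apply(p-p0)/.4;w=(R0.inv()*Rt).as_rotvec(degrees=True)/360
        n=max(np.linalg.norm(p-pp)/.05,(pr.inv()*Rt).magnitude()*57.296/8.59);
        q,e=ik(p,Rt,q)
        print([float(round(v,4)) for v in np.r_[t,w]],"rows %.1f"%n, "" if e<.01 else "UNREACH",q.round(0) if lim else ""); pp,pr=p,Rt
    if store: np.save("cmd.npy",np.r_[pp,pr.as_quat()])
E
python3 - <<'E'
from h import *
setcmd()
seq([lip_pose(-5,0,110,30)]);seq([lip_pose(*a) for a in[(-5,0,60,30),(-5,0,30,30),(-3,0,12,30),(0,0,6,28)]])
E
```

```text
[-0.1841, 0.7505, -0.2738, -0.0831, -0.0009, -0.0228] rows 6.6  [ 31.  -4.  95.  14.  83. -69.]
[0.0, -0.0324, 0.1207, 0.0, 0.0, 0.0] rows 1.0  [ 31.  -3.  99.  14.  79. -70.]
[0.0, -0.0518, 0.1932, 0.0, 0.0, 0.0] rows 0.6  [ 31.  -2. 101.  14.  76. -71.]
[0.0, -0.0682, 0.2354, 0.0, 0.0, 0.0] rows 0.4  [ 31.  -1. 102.  14.  74. -72.]
[0.0, -0.0699, 0.2551, 0.0056, 0.0, -0.0] rows 0.2  [ 31.  -1. 102.  12.  74. -71.]
```

Call:
carry_out([
  [[-0.1841,0.7505,-0.2738,-0.0831,-0.0009,-0.0228],[-0.1841,0.7505,-0.2738,-0.0831,-0.0009,-0.0228],[-0.1841,0.7505,-0.2738,-0.0831,-0.0009,-0.0228],[-0.1841,0.7505,-0.2738,-0.0831,-0.0009,-0.0228],[-0.1841,0.7505,-0.2738,-0.0831,-0.0009,-0.0228],[-0.1841,0.7505,-0.2738,-0.0831,-0.0009,-0.0228],[-0.1841,0.7505,-0.2738,-0.0831,-0.0009,-0.0228],[-0.1841,0.7505,-0.2738,-0.0831,-0.0009,-0.0228]],
])

```text
time_s: 10.25
tool_pos: [0.4953, 0.3465, 0.2369]
eef_rot: [165.0, 0.0, -170.9]
force: [0.3, -0.2, -2.9]
finger_gap: 0.013
```

Run:
```python
from h import *
s=status.sense();c=np.load("cmd.npy");print((s['tool_pos']-c[:3])*1e3,(R.from_quat(c[3:]).inv()*R.from_euler('xyz',s['eef_rot'],degrees=True)).as_rotvec(degrees=True),s['force'])
shot("wrist","i_w");shot("scene","i_s")
```

```text
[9.52559582e-02 3.41413574e+00 1.06070599e+02] [-1.96792126  0.03113484 -0.15307044] [ 0.31402848 -0.16443071 -2.89971126]
```

View pics/i_w.png

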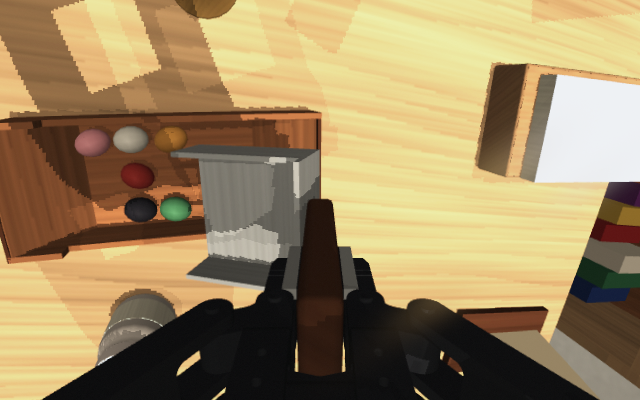

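View pics/i_s.png

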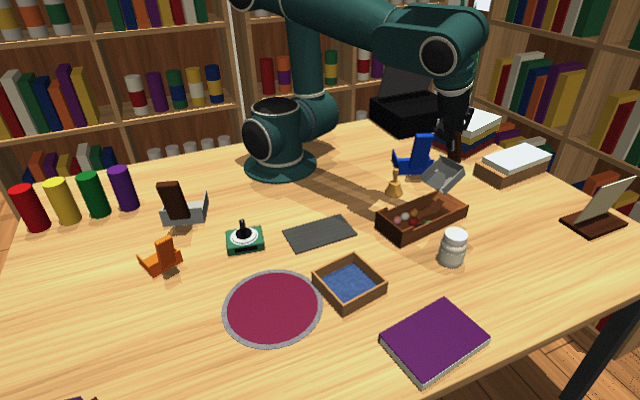

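Call:
carry_out([
  [[0,-0.0324,0.1207,0,0,0],[0,-0.0518,0.1932,0,0,0],[0,-0.0518,0.1932,0,0,0],[0,-0.0682,0.2354,0,0,0],[0,-0.0699,0.2551,0.0056,0,0],[0,-0.0699,0.2551,0.0056,0,0],[0,-0.0699,0.2551,0.0056,0,0]],
])

```text
time_s: 11.05
tool_pos: [0.4963, 0.3433, 0.1341]
eef_rot: [166.9, 0.2, -171.1]
force: [-0.2, -0.8, -1.4]
finger_gap: 0.0128
```

Run:
```python
from h import *
s=status.sense();c=np.load("cmd.npy");print((s['tool_pos']-c[:3])*1e3,(R.from_quat(c[3:]).inv()*R.from_euler('xyz',s['eef_rot'],degrees=True)).as_rotvec(degrees=True),s['force'])
shot("wrist","j_w")
seq([lip_pose(*a) for a in[(6,0,5.5,23),(12,0,5.5,17),(18,0,5.3,12),(24,0,5.1,7),(30,0,4.9,2),(36,0,4.8,1),(42,0,4.8,1),(48,0,4.8,1)]])
seq([lip_pose(*a) for a in[(55,0,4.8,1),(62,0,4.8,1),(69,0,4.8,1),(76,0,4.8,1),(83,0,4.8,1),(90,0,4.8,1),(95,0,4.8,1),(98,0,4.8,1)]])
th=[5,10,15,20,25,30,34]
seq([lip_pose(98.5+80*.839*np.sin(np.radians(t)),0,5.2+80*np.sin(np.radians(t)),-t) for t in th])
```

```text
[1.0802585  0.20640294 3.19954626] [-0.05463212 -0.21410291 -0.06416656] [-0.15079056 -0.80031244 -1.3834825 ]
[-0.0, 0.0082, 0.0164, 0.0139, 0.0, 0.0] rows 0.6  [ 33.   0. 101.   8.  76. -68.]
[-0.0, 0.0191, 0.0378, 0.0306, 0.0, -0.0] rows 0.7  [ 35.   2. 100.   2.  77. -64.]
[-0.0, 0.0235, 0.0576, 0.0444, 0.0, -0.0] rows 0.6  [ 37.   3.  99.  -3.  79. -62.]
[-0.0, 0.0259, 0.0789, 0.0583, 0.0, -0.0] rows 0.6  [ 38.   5.  99.  -7.  81. -59.]
[-0.0, 0.0261, 0.1016, 0.0722, 0.0, -0.0] rows 0.6  [ 40.   6.  98. -11.  82. -57.]
[-0.0, 0.0141, 0.1037, 0.075, 0.0, 0.0] rows 0.1  [ 39.   6.  98. -12.  83. -57.]
[-0.0, -0.0005, 0.1004, 0.075, 0.0, 0.0] rows 0.1  [ 39.   6.  99. -12.  83. -58.]
[-0.0, -0.0151, 0.097, 0.075, 0.0, 0.0] rows 0.1  [ 39.   6.  99. -12.  83. -58.]
[0.0, -0.017, 0.0042, 0.0, 0.0, 0.0] rows 0.1  [ 38.   5. 100. -12.  82. -59.]
[0.0, -0.034, 0.0085, 0.0, 0.0, 0.0] rows 0.1  [ 37.   5. 100. -12.  82. -59.]
[0.0, -0.0509, 0.0127, 0.0, 0.0, 0.0] rows 0.1  [ 37.   4. 100. -12.  82. -60.]
[0.0, -0.0679, 0.0169, 0.0, 0.0, 0.0] rows 0.1  [ 36.   4. 101. -13.  82. -60.]
[0.0,
[... 196 characters left out ...]
 0.1  [ 35.   3. 102. -13.  82. -62.]
[0.0, -0.1213, 0.0302, 0.0, 0.0, 0.0] rows 0.1  [ 34.   3. 102. -13.  81. -62.]
[-0.0, 0.0077, 0.0085, 0.0167, 0.0, -0.0] rows 0.7  [ 36.   4. 101. -18.  84. -59.]
[0.0, 0.0105, 0.016, 0.0306, -0.0, -0.0] rows 0.6  [ 37.   6. 101. -22.  86. -58.]
[-0.0, 0.0116, 0.0256, 0.0444, 0.0, -0.0] rows 0.6  [ 38.   7. 101. -26.  88. -56.]
[0.0, 0.0112, 0.037, 0.0583, 0.0, -0.0] rows 0.6  [ 39.   8. 100. -30.  91. -55.]
[0.0, 0.0091, 0.0503, 0.0722, 0.0, -0.0] rows 0.6  [ 40.  10. 100. -33.  93. -54.]
[0.0, 0.0054, 0.0652, 0.0861, 0.0, -0.0] rows 0.6  [ 41.  11. 100. -37.  95. -53.]
[-0.0, 0.0013, 0.0783, 0.0972, 0.0, -0.0] rows 0.5  [ 41.  13. 100. -40.  97. -52.]
```

View pics/j_w.png

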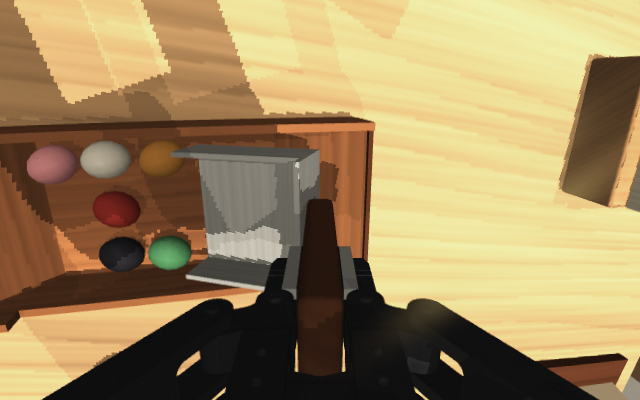

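Call:
carry_out([
  [[0,0,0,0,0,0],[0,0,0,0,0,0]],
])

```text
time_s: 11.3
tool_pos: [0.4961, 0.3431, 0.1335]
eef_rot: [167.0, 0.2, -171.1]
force: [-0.4, 0.3, -1.7]
finger_gap: 0.0125
```

Run:
```python
from h import *
s=status.sense();p,Rt=lip_pose(0,0,6,28);print((s['tool_pos']-p)*1e3,s['force'],s['ft_torque'])
p,d,T=shot("wrist","k_w");C=cloud("wrist",d,T)
b=np.radians(BY);ux=np.array([np.cos(b),np.sin(b)]);uy=np.array([-ux[1],ux[0]])
for nm,px in dict(pink=(51,164),white=(106,159),amber=(160,158),red=(116,209),black=(122,253),green=(170,252)).items():
    X=C[px[1]-3:px[1]+4,px[0]-3:px[0]+4].reshape(-1,3).mean(0); P=X[:2]-BO;print(nm,(P@ux*1e3).round(1),(P@uy*1e3).round(1),X[2].round(3))
```

```text
[0.86806321 0.07054883 2.63944967] [-0.41411643  0.25487396 -1.65427106] [-0.13652983 -0.02007636 -0.01388155]
pink nan nan nan
white nan nan nan
amber 21.8 -34.8 0.026
red nan nan nan
black 53.6 26.6 0.025
green 23.8 28.7 0.025
```

Call:
carry_out([
  [[0,0,0,0,0,0],[0,0,0,0,0,0],[0,0,0,0,0,0],[0,0,0,0,0,0],[0,0,0,0,0,0]],
])

```text
time_s: 11.85
tool_pos: [0.4959, 0.3431, 0.1329]
eef_rot: [167.0, 0.1, -171.1]
force: [0.3, 0.9, -2.3]
finger_gap: 0.013
```

Call:
carry_out([
  [[0,0.0082,0.0164,0.0139,0,0],[0,0.0191,0.0378,0.0306,0,0],[0,0.0235,0.0576,0.0444,0,0],[0,0.0259,0.0789,0.0583,0,0],[0,0.0261,0.1016,0.0722,0,0],[0,0.0141,0.1037,0.075,0,0],[0,-0.0005,0.1004,0.075,0,0],[0,-0.0151,0.097,0.075,0,0]],
])

```text
time_s: 12.65
tool_pos: [0.4958, 0.3453, 0.0941]
eef_rot: [-166.1, 0.2, -171.1]
force: [0.1, 0.2, -1.7]
finger_gap: 0.0131
```

Run:
```python
from h import *
s=status.sense();p,Rt=lip_pose(48,0,4.8,1);print((s['tool_pos']-p)*1e3,s['force'],s['ft_torque'],(Rt.inv()*R.from_euler('xyz',s['eef_rot'],degrees=True)).as_rotvec(degrees=True))
p,d,T=shot("wrist","l_w")
```

```text
[ 0.9833977  -0.55830813  2.36477191] [ 0.13476441  0.15204777 -1.68558475] [0.33599827 0.04402392 0.04090644] [-0.0819677  -0.14664161  0.03724731]
```

View pics/l_w.png

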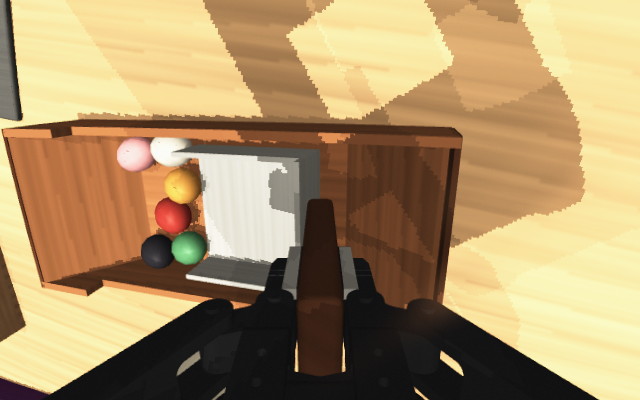

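Call:
carry_out([
  [[0,-0.015,0.009,0,0,0],[0,-0.0325,0.0135,0,0,0],[0,-0.0496,0.0177,0,0,0],[0,-0.0666,0.0219,0,0,0],[0,-0.0836,0.0262,0,0,0],[0,-0.1006,0.0304,0,0,0],[0,-0.1127,0.0334,0,0,0],[0,-0.12,0.0352,0,0,0]],
])

```text
time_s: 13.5
tool_pos: [0.5033, 0.296, 0.0916]
eef_rot: [-166.0, 0.1, -171.1]
force: [-0.4, 0.7, -3.0]
finger_gap: 0.013
```

Run:
```python
from h import *
s=status.sense();p,Rt=lip_pose(98,0,4.8,1);print((s['tool_pos']-p)*1e3,s['force'],s['ft_torque'],(Rt.inv()*R.from_euler('xyz',s['eef_rot'],degrees=True)).as_rotvec(degrees=True))
p,d,T=shot("wrist","m_w")
```

```text
[ 0.77169504 -0.4492023  -0.09889441] [-0.38484319  0.68436375 -2.9898894 ] [ 0.49579491  0.11536125 -0.06102833] [ 0.03410111 -0.12292392  0.03367123]
```

View pics/m_w.png

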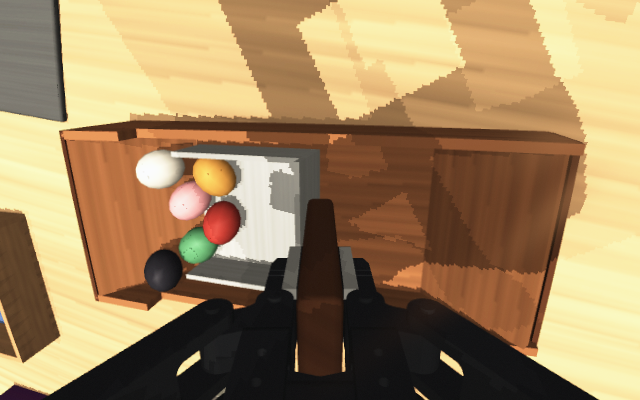

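Call:
carry_out([
  [[0,0.0077,0.0085,0.0167,0,0],[0,0.0105,0.016,0.0306,0,0],[0,0.0116,0.0256,0.0444,0,0],[0,0.0112,0.037,0.0583,0,0],[0,0.0091,0.0503,0.0722,0,0],[0,0.0054,0.0652,0.0861,0,0],[0,0.0013,0.0783,0.0972,0,0],[0,0.0013,0.0783,0.0972,0,0]],
])

```text
time_s: 14.35
tool_pos: [0.5043, 0.2896, 0.0605]
eef_rot: [-130.7, 0.1, -171.0]
force: [0.8, -4.2, 5.3]
finger_gap: 0.0129
```

Run:
```python
from h import *
s=status.sense();c=np.load("cmd.npy");print((s['tool_pos']-c[:3])*1e3,s['force'],s['ft_torque'])
p,d,T=shot("wrist","n_w")
```

```text
[ 0.73014832  0.09409289 -0.72392217] [ 0.81379439 -4.19936533  5.29614286] [-1.04602102 -0.05735948 -0.06099492]
```

View pics/n_w.png

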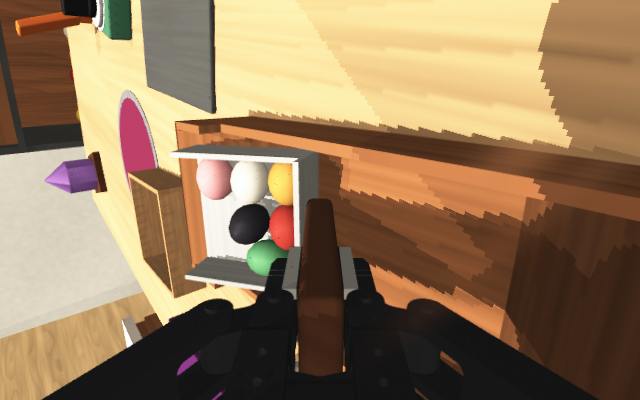

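Run:
```python
from h import *
setcmd()
seq([lip_pose(133,0,60,-34),lip_pose(132,0,80,-33),lip_pose(130,0,110,-31),lip_pose(128,0,140,-29)])
ty=-79.4;b=np.radians(ty);ux=np.array([np.cos(b),np.sin(b)])
def tl(x,z,p,TC=np.array([.6522,-.0417])): return lipw(np.r_[TC+ux*x/1e3,z/1e3],ty,p)
seq([tl(-20,130,-27)])
```

```text
[0.0022, -0.0147, -0.0225, -0.0005, 0.0003, -0.0001] rows 0.2  [ 41.  12.  99. -40.  98. -52.]
[0.002, -0.0557, -0.0605, -0.0033, 0.0003, -0.0001] rows 0.4  [ 41.  11.  99. -39.  99. -54.]
[0.0019, -0.119, -0.12, -0.0088, 0.0003, -0.0001] rows 0.7  [ 41.   8.  97. -38. 100. -56.]
[0.0017, -0.1826, -0.1791, -0.0144, 0.0003, -0.0001] rows 0.7  [ 41.   6.  96. -37. 102. -58.]
[-0.2236, -0.3572, 0.3635, -0.0056, -0.0032, -0.0035] rows 4.5  [ 21.   7.  96. -41.  88. -75.]
```

Call:
carry_out([
  [[0.002,-0.0147,-0.0225,-0.0005,0.0003,0],[0.002,-0.0557,-0.0605,-0.0033,0.0003,0],[0.0019,-0.085,-0.09,-0.006,0.0003,0],[0.0019,-0.119,-0.12,-0.0088,0.0003,0],[0.0017,-0.15,-0.15,-0.0115,0.0003,0],[0.0017,-0.1826,-0.1791,-0.0144,0.0003,0],[0.0017,-0.1826,-0.1791,-0.0144,0.0003,0]],
])

```text
time_s: 15.1
tool_pos: [0.5033, 0.2959, 0.1667]
eef_rot: [-136.4, 0.3, -171.2]
force: [0.8, 0.0, -3.5]
finger_gap: 0.0131
```

Call:
carry_out([
  [[-0.01,-0.02,0.02,0,0,0],[-0.035,-0.055,0.055,-0.001,0,0],[-0.065,-0.105,0.106,-0.002,-0.001,-0.001],[-0.1,-0.16,0.163,-0.003,-0.0015,-0.0015],[-0.135,-0.215,0.22,-0.004,-0.002,-0.002],[-0.17,-0.27,0.276,-0.005,-0.0025,-0.003],[-0.2,-0.32,0.326,-0.0056,-0.003,-0.0035],[-0.2236,-0.3572,0.3635,-0.0056,-0.0032,-0.0035]],
])

```text
time_s: 15.9
tool_pos: [0.6226, 0.1054, 0.156]
eef_rot: [-138.1, -0.1, -169.5]
force: [0.9, 0.6, -4.3]
finger_gap: 0.0128
```

Run:
```python
from h import *
s=status.sense();c=np.load("cmd.npy");print((s['tool_pos']-c[:3])*1e3,s['force'],s['ft_torque'])
p,d,T=shot("wrist","o_w");shot("top","o_t");shot("scene","o_s")
```

```text
[ 0.09491031 -3.04040957 -1.65473639] [ 0.94255155  0.63685243 -4.31554425] [ 0.89387102  0.17131551 -0.02291401]
```

View pics/o_w.png

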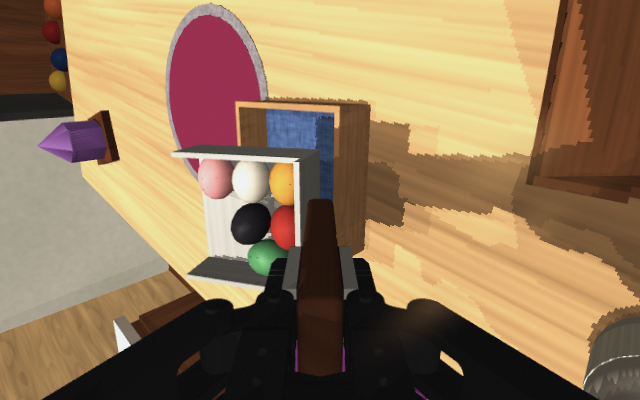

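View pics/o_t.png

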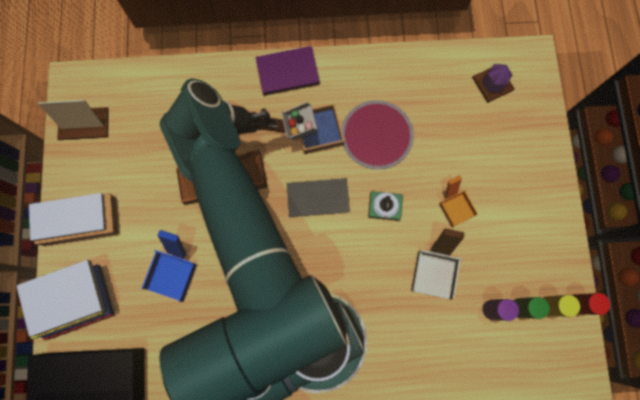

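View pics/o_s.png

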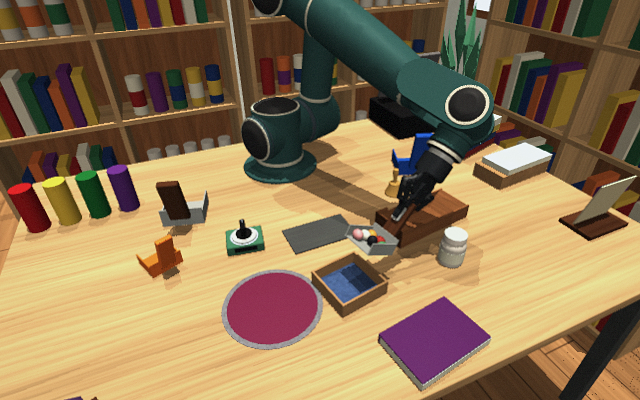

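Run:
```python
from h import *
p,d,T=load("o_w");C=cloud("wrist",d,T)
m=(abs(C[...,0]-.652)<.1)&(abs(C[...,1]+.042)<.1)&(C[...,2]>.036)&(C[...,2]<.043)
X=C[m];print(len(X),cv2.minAreaRect((X[:,:2]*1000).astype(np.float32)),X[:,:2].min(0),X[:,:2].max(0))
ty=-79.4;b=np.radians(ty);ux=np.array([np.cos(b),np.sin(b)])
def tl(x,z,p,TC=np.array([.6522,-.0417])): return lipw(np.r_[TC+ux*x/1e3,z/1e3],ty,p)
seq([tl(*a) for a in[(-15,115,-20),(-10,100,-14),(-5,85,-8),(0,70,-2),(2,58,4),(4,50,9),(6,45,13)]])
seq([tl(*a) for a in[(8,40,18),(10,34,24),(13,28,30),(16,24,36),(18,21,42),(20,19,48),(20,19,52)]])
```

```text
1772 ((643.6534423828125, -43.028785705566406), (113.55023956298828, 131.93795776367188), 10.141420364379883) [ 0.57668556 -0.11664398] [0.68806094 0.03128269]
[0.0, -0.0191, 0.0138, -0.0194, 0.0, 0.0] rows 0.8  [ 18.   5.  95. -35.  86. -78.]
[0.0, -0.0352, 0.0343, -0.0361, 0.0, 0.0] rows 0.7  [ 16.   5.  95. -29.  84. -81.]
[0.0, -0.0527, 0.0582, -0.0528, 0.0, 0.0] rows 0.7  [ 13.   4.  95. -23.  82. -84.]
[0.0, -0.0714, 0.0857, -0.0694, 0.0, 0.0] rows 0.7  [ 11.   4.  95. -17.  81. -87.]
[0.0, -0.0902, 0.1062, -0.0861, 0.0, 0.0] rows 0.7  [  8.   4.  95. -11.  81. -91.]
[-0.0, -0.1102, 0.123, -0.1, -0.0, 0.0] rows 0.6  [  6.   4.  95.  -6.  81. -94.]
[0.0, -0.1292, 0.1364, -0.1111, -0.0, 0.0] rows 0.5  [  4.   4.  94.  -2.  81. -97.]
[-0.0, -0.0292, -0.0038, -0.0139, -0.0, 0.0] rows 0.6  [   1.    5.   93.    3.   82. -100.]
[0.0, -0.065, -0.0055, -0.0306, -0.0, -0.0] rows 0.7  [  -2.    6.   93.    9.   84. -103.]
[-0.0, -0.1049, -0.0037, -0.0472, -0.0, 0.0] rows 0.7  [  -5.    7.   92.   15.   86. -107.]
[-0.0, -0.1462, -0.0034, -0.0639, -0.0, 0.0] rows 0.7  [  -7.    8.   91.   20.   88. -110.]
[-0.0, -0.1859, -0.002, -0.0806, -0.0, 0.0] rows 0.7  [ -10.   10.   90.   25.   91. -113.]
[-0.0, -0.2262, 0.0005, -0.0972, -0.0, 0.0] rows 0.7  [ -13.   11.   89.   30.   94. -115.]
[-0.0, -0.2499, 0.0008, -0.1083, -0.0, 0.0] rows 0.5  [ -14.   13.   88.   33.   96. -116.]
```

Call:
carry_out([
  [[0,-0.0191,0.0138,-0.0194,0,0],[0,-0.0352,0.0343,-0.0361,0,0],[0,-0.0527,0.0582,-0.0528,0,0],[0,-0.0714,0.0857,-0.0694,0,0],[0,-0.0902,0.1062,-0.0861,0,0],[0,-0.1102,0.123,-0.1,0,0],[0,-0.1292,0.1364,-0.1111,0,0],[0,-0.1292,0.1364,-0.1111,0,0]],
])

```text
time_s: 16.85
tool_pos: [0.6357, 0.0326, 0.1505]
eef_rot: [-178.3, -0.0, -169.6]
force: [-0.4, -0.4, -3.0]
finger_gap: 0.0129
```

Call:
carry_out([
  [[0,-0.0292,-0.0038,-0.0139,0,0],[0,-0.065,-0.0055,-0.0306,0,0],[0,-0.065,-0.0055,-0.0306,0,0],[0,-0.1049,-0.0037,-0.0472,0,0],[0,-0.1462,-0.0034,-0.0639,0,0],[0,-0.1859,-0.002,-0.0806,0,0],[0,-0.2262,0.0005,-0.0972,0,0],[0,-0.2499,0.0008,-0.1083,0,0]],
])

```text
time_s: 17.65
tool_pos: [0.6564, -0.0626, 0.1621]
eef_rot: [142.6, 0.5, -169.3]
force: [-3.1, 6.9, 52.0]
finger_gap: 0.013
```

Call:
carry_out([
  [[0,0,0,0,0,0],[0,0,0,0,0,0],[0,0,0,0,0,0]],
])

```text
time_s: 17.95
tool_pos: [0.6562, -0.0615, 0.1621]
eef_rot: [142.8, 0.5, -169.3]
force: [-2.4, 4.2, 56.5]
finger_gap: 0.0128
```

Run:
```python
from h import *
s=status.sense();c=np.load("cmd.npy");print((s['tool_pos']-c[:3])*1e3,s['force'],s['ft_torque'])
p,d,T=shot("wrist","q_w");shot("scene","q_s")
```

```text
[1.52246322 1.93151939 7.20151747] [-2.42797281  4.23905391 56.50575021] [6.29310651 1.53669359 0.09437968]
```

View pics/q_w.png

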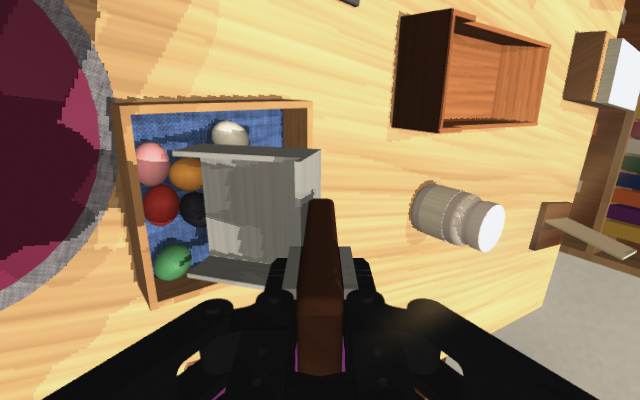

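View pics/q_s.png

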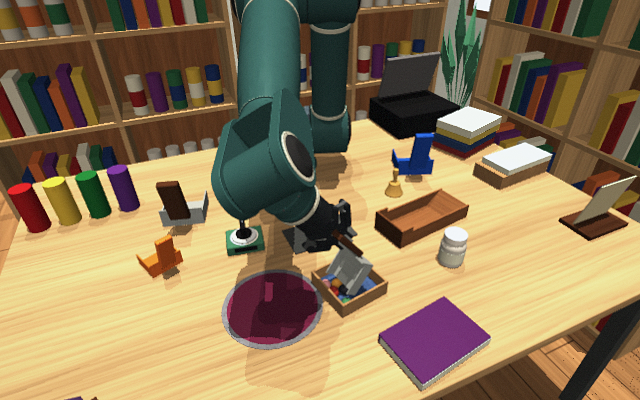

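Run:
```python
from h import *
c=np.load("cmd.npy");p=c[:3];Rt=R.from_quat(c[3:])
seq([(p+[0,0,.02],Rt),(p+[0,0,.06],Rt),(p+[0,0.01,.12],Rt)])
```

```text
[-0.0, 0.0301, -0.0399, 0.0, 0.0, 0.0] rows 0.4  [ -14.   12.   87.   33.   97. -115.]
[-0.0, 0.0903, -0.1198, 0.0, 0.0, 0.0] rows 0.8  [ -14.   11.   85.   34.  100. -113.]
[-0.0046, 0.2002, -0.2248, 0.0, 0.0, 0.0] rows 1.2  [ -13.    9.   81.   35.  104. -109.]
```

Call:
carry_out([
  [[0,0.0301,-0.0399,0,0,0],[0,0.06,-0.08,0,0,0],[0,0.0903,-0.1198,0,0,0],[-0.0046,0.2,-0.2248,0,0,0],[-0.0046,0.2,-0.2248,0,0,0],[-0.0046,0.2,-0.2248,0,0,0]],
])

```text
time_s: 18.65
tool_pos: [0.6546, -0.054, 0.2768]
eef_rot: [143.0, 0.2, -169.4]
force: [0.1, 0.5, -2.8]
finger_gap: 0.0129
```

Run:
```python
from h import *
s=status.sense();c=np.load("cmd.npy");print((s['tool_pos']-c[:3])*1e3,s['force'],s['ft_torque'])
p,d,T=shot("wrist","r_w");shot("top","r_t");np.save("st.npy",s,allow_pickle=True)
```

```text
[-0.06432703 -0.61909166  1.86330398] [ 0.07105789  0.45436786 -2.7906019 ] [-0.53112142 -0.11389421 -0.02971658]
```

View pics/r_w.png

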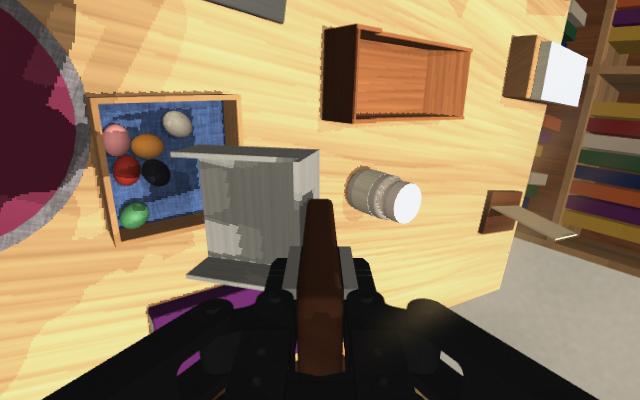

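View pics/r_t.png

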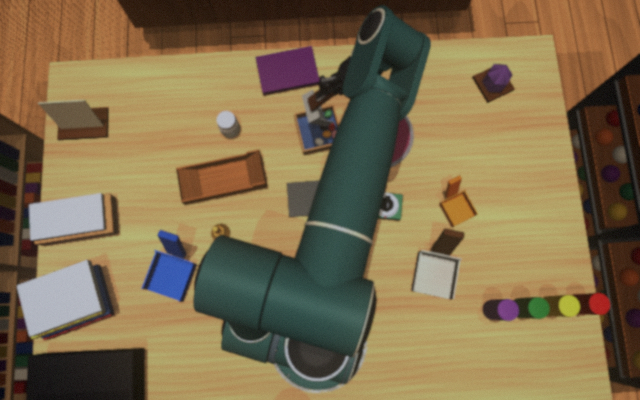

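```bash
python3 pan.py r_w
python3 - <<'E'
from h import *
setcmd()
# rest
RC=np.array([.433,-.0252]);b=np.radians(-88.7);ux=np.array([np.cos(b),np.sin(b)])
def rs(z,pit,off=.008):
    o=np.r_[RC+ux*off,z]; return tool_for_scoop(o,-88.7,pit,0,GR)
seq([rs(.20,0)]);seq([rs(.10,0),rs(.04,0),rs(.012,0),rs(.007,0)])
E
```

```text
floor plane [0.00105223 0.00547189 0.00657203] 5851
rim 0.02400243475017039 0.035642426503143455
[0.04196638 0.04280447 0.04523768] [-0.01690548  0.03654767] 0.03170797937936688
[-0.03887527 -0.03805774 -0.03583099] [-0.03377698  0.03632286] 0.03343071972647208
back [-0.05774816 -0.04539975 -0.04270825]
[0.5106, 0.2702, 0.1671, 0.1446, -0.0052, 0.0261] rows 6.2  [ 10. -24. 107. -15.  99. -83.]
[-0.0, 0.0647, 0.2415, 0.0, 0.0, 0.0] rows 2.0  [ 10. -23. 116. -15.  90. -81.]
[-0.0, 0.1035, 0.3864, 0.0, 0.0, 0.0] rows 1.2  [ 10. -21. 120. -15.  84. -79.]
[-0.0, 0.1216, 0.454, 0.0, 0.0, 0.0] rows 0.6  [ 10. -20. 121. -15.  81. -78.]
[-0.0, 0.1249, 0.4661, 0.0, 0.0, 0.0] rows 0.1  [ 10. -19. 122. -15.  80. -78.]
```

```bash
sed -i 's/^GR=.*/GR=np.array([.002,-.0024,-.0047])/' h.py
python3 - <<'E'
from h import *
setcmd()
RC=np.array([.433,-.0252]);b=np.radians(-88.7);ux=np.array([np.cos(b),np.sin(b)])
def rs(z,pit,off=.008):
    o=np.r_[RC+ux*off,z]; return tool_for_scoop(o,-88.7,pit,0,GR)
seq([rs(.20,0)]);seq([rs(.10,0),rs(.05,0),rs(.02,0),rs(.010,0)])
E
```

```text
[0.5131, 0.2634, 0.1705, 0.1446, -0.0052, 0.0261] rows 6.2  [ 10. -25. 108. -15.  99. -83.]
[-0.0, 0.0647, 0.2415, 0.0, 0.0, 0.0] rows 2.0  [ 10. -23. 116. -15.  90. -81.]
[-0.0, 0.0971, 0.3622, 0.0, 0.0, 0.0] rows 1.0  [ 10. -21. 119. -15.  85. -79.]
[-0.0, 0.1165, 0.4347, 0.0, 0.0, 0.0] rows 0.6  [ 10. -20. 121. -15.  81. -78.]
[-0.0, 0.1229, 0.4588, 0.0, 0.0, 0.0] rows 0.2  [ 10. -19. 122. -15.  80. -78.]
```

Call:
carry_out([
  [[0.5131,0.2634,0.1705,0.1446,-0.0052,0.0261],[0.5131,0.2634,0.1705,0.1446,-0.0052,0.0261],[0.5131,0.2634,0.1705,0.1446,-0.0052,0.0261],[0.5131,0.2634,0.1705,0.1446,-0.0052,0.0261],[0.5131,0.2634,0.1705,0.1446,-0.0052,0.0261],[0.5131,0.2634,0.1705,0.1446,-0.0052,0.0261],[0.5131,0.2634,0.1705,0.1446,-0.0052,0.0261],[0.5131,0.2634,0.1705,0.1446,-0.0052,0.0261]],
])

```text
time_s: 19.55
tool_pos: [0.4288, 0.0323, 0.2815]
eef_rot: [-164.9, -0.1, -178.5]
force: [-0.4, -0.4, -1.7]
finger_gap: 0.0133
```

Call:
carry_out([
  [[0,0.0647,0.2415,0,0,0],[0,0.0647,0.2415,0,0,0],[0,0.0971,0.3622,0,0,0],[0,0.0971,0.3622,0,0,0],[0,0.1165,0.4347,0,0,0],[0,0.1229,0.4588,0,0,0],[0,0.1229,0.4588,0,0,0],[0,0.1229,0.4588,0,0,0]],
])

```text
time_s: 20.35
tool_pos: [0.4305, 0.0311, 0.0949]
eef_rot: [-165.0, 0.1, -178.7]
force: [-0.3, -0.2, -1.0]
finger_gap: 0.0129
```

Call:
carry_out([
  [[0,0,0,0,0,0],[0,0,0,0,0,0],[0,0,0,0,0,0],[0,0,0,0,0,0]],
])

```text
time_s: 20.75
tool_pos: [0.4299, 0.0312, 0.0935]
eef_rot: [-165.0, 0.1, -178.7]
force: [0.4, -0.8, -1.7]
finger_gap: 0.0125
```

```bash
python3 - <<'E'
from h import *
s=status.sense();c=np.load("cmd.npy");print((s['tool_pos']-c[:3])*1e3,s['force'],s['ft_torque'],scoop_from_tool(s,GR))
p,d,T=shot("wrist","s_w");shot("top","s_t")
E
python3 pan.py s_w
```

```text
[ 0.55608783 -0.0143586   1.14395501] [ 0.37331    -0.83036711 -1.69986916] [0.28816366 0.01775315 0.01272478] (array([ 0.43387243, -0.03319409,  0.01113615]), array([ 1.03570967e-01,  1.09094048e-02, -8.87121456e+01]))
floor plane [-0.00131692  0.00390917  0.00400695] 5932
rim 0.024007298691502952 0.0332577373394746
[0.04103097 0.04194171 0.04449665] [-0.01477369  0.03879316] 0.030284946004401472
[-0.03968256 -0.03872637 -0.03663379] [-0.03369463  0.03853358] 0.031109793096601137
back [-0.05808247 -0.04332023 -0.04069846]
```

View pics/s_w.png

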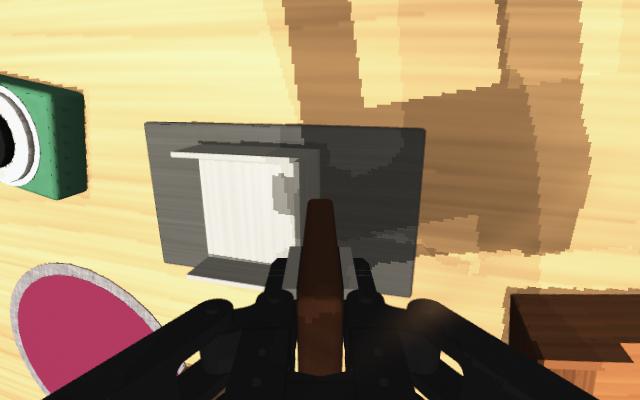

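Call:
carry_out([
  [[0,0.0008,0.003,0,0,0],[0,0.0015,0.0055,0,0,0],[0,0.0015,0.0055,0,0,0],[0,0.0015,0.0055,0,0,0],[0,0.0015,0.0055,0,0,0]],
])

```text
time_s: 21.35
tool_pos: [0.4299, 0.0312, 0.091]
eef_rot: [-165.0, 0.1, -178.7]
force: [0.9, 1.2, 0.5]
finger_gap: 0.0132
```

Call:
carry_out([
  [[0,0,0,0,0,0],[0,0,0,0,0,0],[0,0,0,0,0,0],[0,0,0,0,0,0],[0,0,0,0,0,0]],
], fingers=1)

```text
time_s: 21.85
tool_pos: [0.4298, 0.0312, 0.0909]
eef_rot: [-165.0, 0.1, -178.7]
force: [-0.6, -0.1, 0.4]
finger_gap: 0.0837
```

Call:
carry_out([
  [[0,0,-0.1,0,0,0],[0,0,-0.2,0,0,0],[0,0,-0.3,0,0,0],[0,0,-0.4,0,0,0],[0,0,-0.5,0,0,0],[0,0,-0.5,0,0,0],[0,0,-0.5,0,0,0],[0,0,-0.5,0,0,0]],
])

```text
time_s: 22.65
tool_pos: [0.4281, 0.0827, 0.2829]
eef_rot: [-165.0, 0.0, -178.7]
force: [0.3, 0.4, -1.4]
finger_gap: 0.0858
```

```bash
sed -i 's/^GR=.*/GR=np.array([.0005,-.0016,-.002])/' h.py
python3 - <<'E'
from h import *
p,d,T=shot("wrist","t_w");shot("top","t_t");shot("scene","t_s");C=cloud("wrist",d,T)
def rect(m,t):
    X=C[m]; print(t,len(X),cv2.minAreaRect((X[:,:2]*1000).astype(np.float32)),"z",np.nanpercentile(X[:,2],[2,50,98]).round(4))
near=(abs(C[...,0]-.43)<.07)&(abs(C[...,1]+.025)<.12)
rect(near&(C[...,2]>0.027)&(C[...,2]<0.055),"walls")
rect(near&(C[...,2]>0.07)&(C[...,2]<0.135),"handle")
E
```

```text
walls 986 ((433.624755859375, -23.875030517578125), (85.25365447998047, 101.43434143066406), 0.6240022778511047) z [0.0276 0.0356 0.0467]
handle 912 ((431.6021423339844, 33.83161926269531), (39.42550277709961, 28.173805236816406), 2.507772445678711) z [0.0779 0.1266 0.1289]
```

View pics/t_w.png

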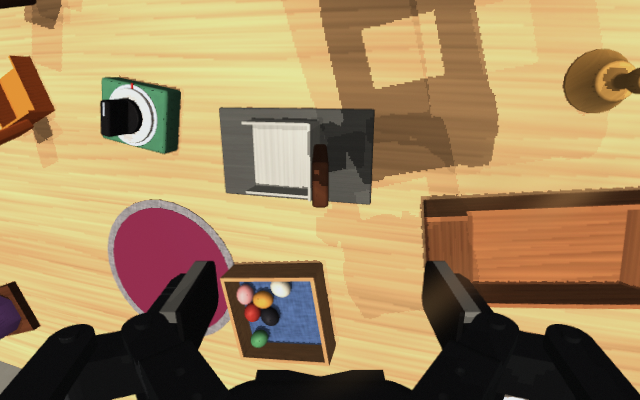

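View pics/t_t.png

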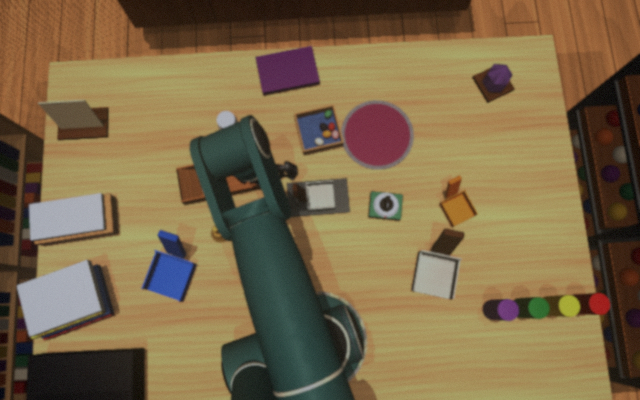

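```bash
cat > matm.py <<'E'
from h import *
import sys
from scipy.optimize import least_squares
def circ(n,name,z=.001):
    p,d,T=load(name);hsv=cv2.cvtColor(p,cv2.COLOR_BGR2HSV)
    m=((hsv[...,0]>=160)&(hsv[...,0]<=178)&(hsv[...,1]>90)&(hsv[...,2]>50)).astype(np.uint8)
    nn,l,st,_=cv2.connectedComponentsWithStats(m);k=1+np.argmax(st[1:,4]);m=(l==k).astype(np.uint8)
    c=max(cv2.findContours(m,cv2.RETR_EXTERNAL,cv2.CHAIN_APPROX_NONE)[0],key=len)[:,0,:]
    P=plane(n,c,z,T)[:,:2]
    f=lambda v:np.hypot(P[:,0]-v[0],P[:,1]-v[1])-v[2]
    r=least_squares(f,[.63,-.226,.108],loss='soft_l1',f_scale=.001).x
    print(n,name,len(c),r,"inl",np.mean(abs(f(r))<.002)); return r
if __name__=="__main__":
    circ("top","t_t");circ("wrist","t_w");circ("top","a_t") if 0 else None
    circ("wrist","c_w");circ("wrist","e_w");circ("scene","t_s")
    p,d,T=load("t_w");C=cloud("wrist",d,T)
    m=(abs(C[...,0]-.652)<.1)&(abs(C[...,1]+.042)<.1)&(C[...,2]>.036)&(C[...,2]<.043)
    X=C[m];r=cv2.minAreaRect((X[:,:2]*1000).astype(np.float32));print("tray",len(X),r)
    a=np.radians(10.5);e1=np.array([np.cos(a),np.sin(a)]);e2=np.array([-e1[1],e1[0]])
    for nm,px in dict(pink=(246,295),white=(280,289),amber=(263,300),red=(252,313),black=(269,316),green=(259,340)).items():
        w=plane("wrist",px,.018,T)[0][:2]-[.6522,-.0417];print(nm,(w@e1*1e3).round(),(w@e2*1e3).round())
E
python3 matm.py
```

```text
top t_t 177 [ 0.62948381 -0.22554426  0.1023421 ] inl 0.9943502824858758
wrist t_w 418 [ 0.6233767  -0.2311584   0.09798353] inl 0.29904306220095694
wrist c_w 535 [ 0.61663545 -0.24797909  0.08623748] inl 0.08037383177570094
wrist e_w 307 [ 0.62677426 -0.22834089  0.10180625] inl 0.5895765472312704
scene t_s 229 [ 0.6295081  -0.22722486  0.10284598] inl 0.9956331877729258
tray 1621 ((648.6583251953125, -39.7861328125), (131.87049865722656, 131.7173614501953), 10.36158561706543)
pink -30.0 -42.0
white -39.0 11.0
amber -22.0 -18.0
red -1.0 -40.0
black 3.0 -14.0
green 44.0 -39.0
```

Run:
```python
from h import *
setcmd()
Rt=R.from_euler('xyz',[180,0,-169.6],degrees=True)
seq([(np.array([.6374,.0217,.20]),Rt)])
```

```text
[-0.5197, -0.1044, 0.2428, -0.0416, -0.0033, -0.0252] rows 4.7  [  2.   3.  91.   0.  86. -98.]
```

Call:
carry_out([
  [[-0.5197,-0.1044,0.2428,-0.0416,-0.0033,-0.0252],[-0.5197,-0.1044,0.2428,-0.0416,-0.0033,-0.0252],[-0.5197,-0.1044,0.2428,-0.0416,-0.0033,-0.0252],[-0.5197,-0.1044,0.2428,-0.0416,-0.0033,-0.0252],[-0.5197,-0.1044,0.2428,-0.0416,-0.0033,-0.0252],[-0.5197,-0.1044,0.2428,-0.0416,-0.0033,-0.0252],[-0.5197,-0.1044,0.2428,-0.0416,-0.0033,-0.0252]],
], fingers=0.45)

```text
time_s: 23.5
tool_pos: [0.6376, 0.0217, 0.2]
eef_rot: [180.0, -0.1, -169.6]
force: [0.6, -1.1, 0.6]
finger_gap: 0.0382
```

Call:
carry_out([
  [[0,0,0,0,0,0],[0,0,0,0,0,0],[0,0,0,0,0,0],[0,0,0,0,0,0],[0,0,0,0,0,0]],
])

```text
time_s: 24.0
tool_pos: [0.6376, 0.0223, 0.2018]
eef_rot: [-180.0, 0.1, -169.6]
force: [-0.4, -0.8, -0.2]
finger_gap: 0.0387
```

```bash
cat > tray.py <<'E'
from h import *
import sys
def tray(name,cx,cy,r=.11):
    p,d,T=load(name);C=cloud("wrist",d,T)
    m=(abs(C[...,0]-cx)<r)&(abs(C[...,1]-cy)<r)&(C[...,2]>.036)&(C[...,2]<.042)
    m=cv2.morphologyEx(m.astype(np.uint8),cv2.MORPH_OPEN,np.ones((2,2)))>0
    X=C[m];print("tray",len(X),cv2.minAreaRect((X[:,:2]*1000).astype(np.float32)))
    cv2.imwrite("pics/%s_m.png"%name,(m*255).astype(np.uint8))
if __name__=="__main__": 
    s=status.sense();c=np.load("cmd.npy");print((s['tool_pos']-c[:3])*1e3)
    shot("wrist",sys.argv[1]);tray(sys.argv[1],float(sys.argv[2]),float(sys.argv[3]))
E
python3 tray.py u_w .649 -.040
```

```text
[0.22344268 0.55495004 1.76815326]
tray 3675 ((660.8038330078125, -44.35802459716797), (150.83444213867188, 143.7943572998047), 10.59292984008789)
```

View pics/u_w.png

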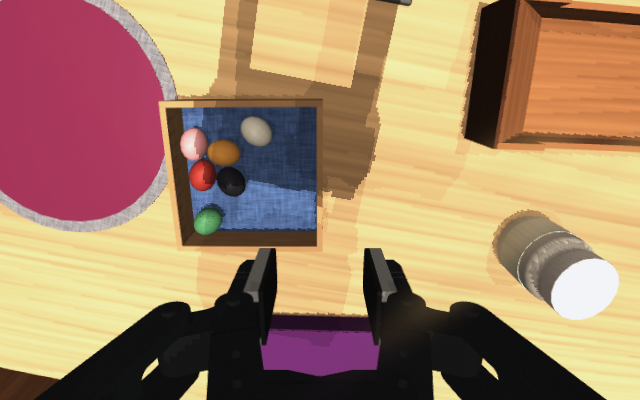

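Run:
```python
from h import *
p,d,T=load("u_w");C=cloud("wrist",d,T)
m=((abs(C[...,0]-.65)<.12)&(abs(C[...,1]+.04)<.12)&(C[...,2]>.036)&(C[...,2]<.042))
m[250:]=0
n,l,st,_=cv2.connectedComponentsWithStats(m.astype(np.uint8));print(st[st[:,4]>100])
k=1+np.argmax(st[1:,4]);X=C[l==k];print(cv2.minAreaRect((X[:,:2]*1000).astype(np.float32)))
```

```text
[[     0      0    640    400 252555]
 [   159    100    164    150   3445]]
((648.0132446289062, -39.98363494873047), (128.70196533203125, 130.09217834472656), 10.54394245147705)
```

Call:
carry_out([
  [[0,-0.001,0.12,0,0,0],[0,-0.001,0.24,0,0,0],[0,-0.001,0.33,0,0,0],[0,-0.001,0.38,0,0,0],[0,-0.001,0.41,0,0,0],[0,-0.001,0.41,0,0,0],[0,-0.001,0.41,0,0,0]],
])

```text
time_s: 24.75
tool_pos: [0.6387, 0.0218, 0.0387]
eef_rot: [-180.0, 0.2, -169.6]
force: [0.4, -0.1, 1.0]
finger_gap: 0.0383
```

Call:
carry_out([
  [[0,0,0,0,0,0],[0,0,0,0,0,0],[0,0,0,0,0,0],[0,0,0,0,0,0],[0,0,0,0,0,0],[0,0,0,0,0,0]],
], fingers=0, grip_force=20)

```text
time_s: 25.35
tool_pos: [0.6386, 0.0218, 0.0387]
eef_rot: [-180.0, 0.2, -169.6]
force: [-1.9, -0.2, 6.4]
finger_gap: 0.0044
```

Run:
```python
from h import *
s=status.sense();print(s['tool_pos'],s['eef_rot'],s['force'],s['ft_torque'])
Rt=R.from_euler('xyz',s['eef_rot'],degrees=True)
print(Rt.inv().apply([.6295-.648,-.2264+.040,0])/.4)
shot("wrist","v_w")
```

```text
[0.6386176  0.02180605 0.03865124] [-1.79989514e+02  1.71847732e-01 -1.69592876e+02] [-1.94551964 -0.2378617   6.41289819] [ 0.0332648   0.26216316 -0.06993168]
[ 1.29667472e-01 -4.49979239e-01 -3.06561520e-04]
```

View pics/v_w.png

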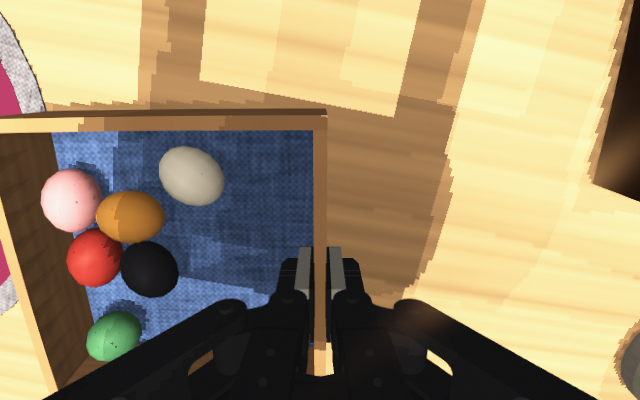

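Call:
carry_out([
  [[0.004,-0.015,0,0,0,0],[0.012,-0.04,0,0,0,0],[0.02,-0.07,0,0,0,0],[0.0285,-0.1,0,0,0,0],[0.0375,-0.13,0,0,0,0],[0.046,-0.16,0,0,0,0],[0.055,-0.19,0,0,0,0],[0.0635,-0.22,0,0,0,0]],
])

```text
time_s: 26.2
tool_pos: [0.6296, -0.0694, 0.0386]
eef_rot: [180.0, 0.2, -169.6]
force: [0.5, 4.8, 5.8]
finger_gap: 0.0043
```

Call:
carry_out([
  [[0.0086,-0.03,0,0,0,0],[0.0172,-0.06,0,0,0,0],[0.026,-0.09,0,0,0,0],[0.035,-0.12,0,0,0,0],[0.0445,-0.15,0,0,0,0],[0.0535,-0.18,0,0,0,0],[0.062,-0.21,0,0,0,0],[0.0662,-0.23,0,0,0,0]],
])

```text
time_s: 27.0
tool_pos: [0.6201, -0.165, 0.0386]
eef_rot: [180.0, 0.2, -169.6]
force: [1.2, 5.4, 7.8]
finger_gap: 0.0042
```

Call:
carry_out([
  [[0,0,0,0,0,0],[0,0,0,0,0,0],[0,0,0,0,0,0],[0,0,0,0,0,0],[0,0,0,0,0,0]],
])

```text
time_s: 27.5
tool_pos: [0.6202, -0.1654, 0.0386]
eef_rot: [-179.9, 0.2, -169.6]
force: [-0.2, -5.2, 6.1]
finger_gap: 0.0043
```

Run:
```python
from h import *
s=status.sense();print(s['tool_pos'],s['eef_rot'],s['force'])
e2=np.array([-.181,.983]);print("tray est",s['tool_pos'][:2]-np.array([.6386,.0218])+[.648,-.040])
shot("wrist","w_w")
```

```text
[ 0.62018252 -0.16541008  0.03863394] [-1.79896034e+02  1.72759293e-01 -1.69604087e+02] [-0.19943289 -5.19741997  6.11956555]
tray est [ 0.62958252 -0.22721008]
```

View pics/w_w.png

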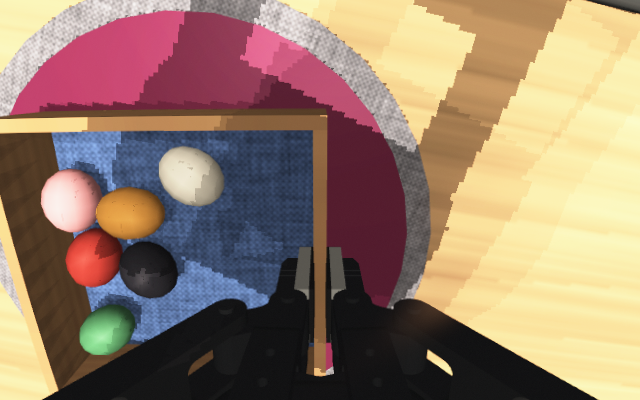

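Release (partial opening), rise, and check.

Call:
carry_out([
  [[0,0,0,0,0,0],[0,0,0,0,0,0],[0,0,0,0,0,0],[0,0,0,0,0,0]],
], fingers=0.4)

```text
time_s: 27.95
tool_pos: [0.6195, -0.1645, 0.0372]
eef_rot: [180.0, 0.1, -169.6]
force: [0.9, -0.6, -0.3]
finger_gap: 0.0341
```

Call:
carry_out([
  [[0,0,-0.08,0,0,0],[0,0,-0.18,0,0,0],[0,0,-0.3,0,0,0],[0,0,-0.42,0,0,0],[0.3,0.3,-0.6,0,0,0],[0.3,0.3,-0.6,0,0,0],[0.3,0.3,-0.6,0,0,0],[0.3,0.3,-0.6,0,0,0]],
])

```text
time_s: 28.75
tool_pos: [0.4776, -0.0672, 0.2786]
eef_rot: [-180.0, 0.2, -169.6]
force: [0.6, -0.3, 1.0]
finger_gap: 0.0342
```

Call:
carry_out([
  [[0,0,0,0,0,0],[0,0,0,0,0,0],[0,0,0,0,0,0],[0,0,0,0,0,0]],
])

```text
time_s: 29.15
tool_pos: [0.4799, -0.0688, 0.2762]
eef_rot: [180.0, -0.0, -169.6]
force: [-1.2, -0.6, -0.5]
finger_gap: 0.0339
```

Run:
```python
from h import *
from matm import circ
print(status.sense()['tool_pos'],status.sense()['time_s'])
p,d,T=shot("wrist","x_w");shot("top","x_t");shot("scene","x_s");C=cloud("wrist",d,T)
m=((abs(C[...,0]-.63)<.12)&(abs(C[...,1]+.227)<.12)&(C[...,2]>.035)&(C[...,2]<.042))
n,l,st,_=cv2.connectedComponentsWithStats(m.astype(np.uint8));print(st[st[:,4]>100])
k=1+np.argmax(st[1:,4]);X=C[l==k];print(cv2.minAreaRect((X[:,:2]*1000).astype(np.float32)))
# outer edge of mat: grey+plum at z~0 => circle through outer contour
hsv=cv2.cvtColor(p,cv2.COLOR_BGR2HSV)
```

```text
[ 0.47994783 -0.06876891  0.27618385] 29.15
[[     0      0    640    400 254013]
 [    95    211    127    103   1976]]
((630.1984252929688, -226.7681884765625), (131.3209991455078, 131.9260711669922), 10.728705406188965)
```

View pics/x_w.png

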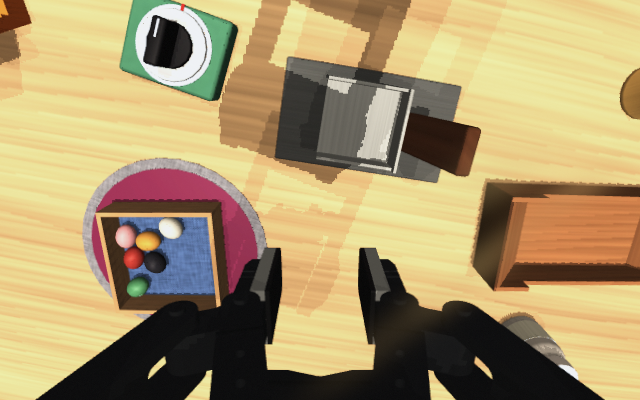

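View pics/x_t.png

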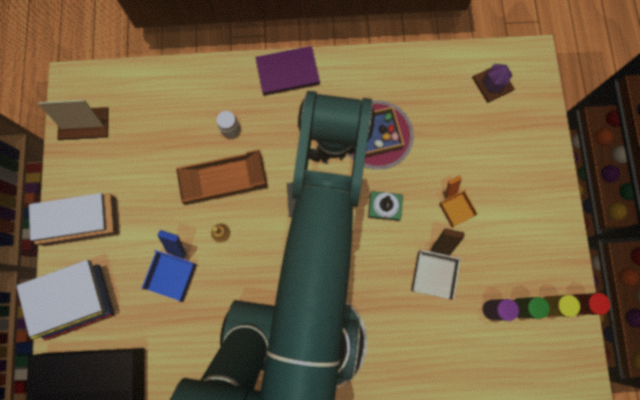

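View pics/x_s.png

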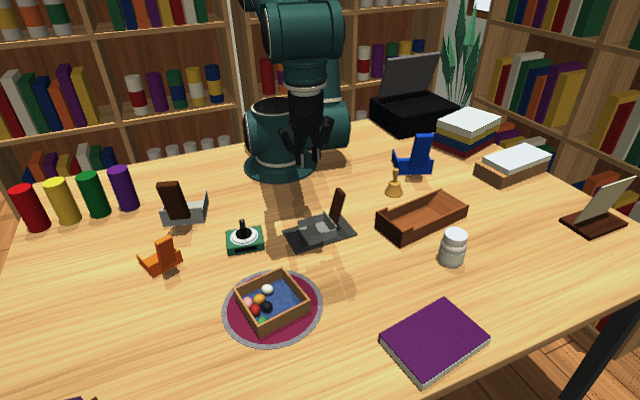

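Call:
carry_out([
  [[0.05,0.2,-0.2,0,0,0],[0.05,0.3,-0.2,0,0,0],[0.05,0.3,-0.2,0,0,0],[0.05,0.3,-0.2,0,0,0],[0.05,0.3,-0.2,0,0,0],[0.05,0.3,-0.2,0,0,0],[0.05,0.3,-0.2,0,0,0],[0.05,0.3,-0.2,0,0,0]],
])

```text
time_s: 30.1
tool_pos: [0.4383, 0.0452, 0.3564]
eef_rot: [180.0, 0.0, -169.7]
force: [-0.1, -1.0, -0.5]
finger_gap: 0.0344
```

Call:
carry_out([
  [[0,0,0,0,0,0],[0,0,0,0,0,0],[0,0,0,0,0,0],[0,0,0,0,0,0],[0,0,0,0,0,0],[0,0,0,0,0,0],[0,0,0,0,0,0],[0,0,0,0,0,0]],
])

```text
time_s: 30.9
tool_pos: [0.4381, 0.0461, 0.3571]
eef_rot: [180.0, 0.1, -169.6]
force: [0.0, -0.2, -0.7]
finger_gap: 0.0346
```

Run:
```python
from h import *
p,d,T=shot("wrist","y_w");pt,_,_=shot("top","y_t");ps,ds,Ts=shot("scene","y_s");C=cloud("wrist",d,T)
def rect(m,t):
    n,l,st,_=cv2.connectedComponentsWithStats(m.astype(np.uint8));k=1+np.argmax(st[1:,4]);X=C[l==k];print(t,cv2.minAreaRect((X[:,:2]*1000).astype(np.float32)))
near=(abs(C[...,0]-.43)<.07)&(abs(C[...,1]+.025)<.12)
rect((abs(C[...,0]-.63)<.12)&(abs(C[...,1]+.227)<.12)&(C[...,2]>.035)&(C[...,2]<.042),"tray")
rect(near&(C[...,2]>0.027)&(C[...,2]<0.055),"scoop")
Cs=cloud("scene",ds,Ts);m=(abs(Cs[...,0]-.63)<.1)&(abs(Cs[...,1]+.227)<.1)&(Cs[...,2]>.033)&(Cs[...,2]<.043);X=Cs[m];print("tray scene",cv2.minAreaRect((X[:,:2]*1000).astype(np.float32)))
cv2.imwrite("pics/y_b.png",cv2.resize(pt[70:250,160:420],None,fx=3,fy=3))
```

```text
tray ((630.4091186523438, -226.76504516601562), (131.59776306152344, 133.11593627929688), 10.442750930786133)
scoop ((433.67529296875, -24.29145050048828), (84.75560760498047, 99.42042541503906), 1.6347153186798096)
tray scene ((630.5660400390625, -226.76019287109375), (132.76284790039062, 130.65402221679688), 10.49811840057373)
```

View pics/y_b.png

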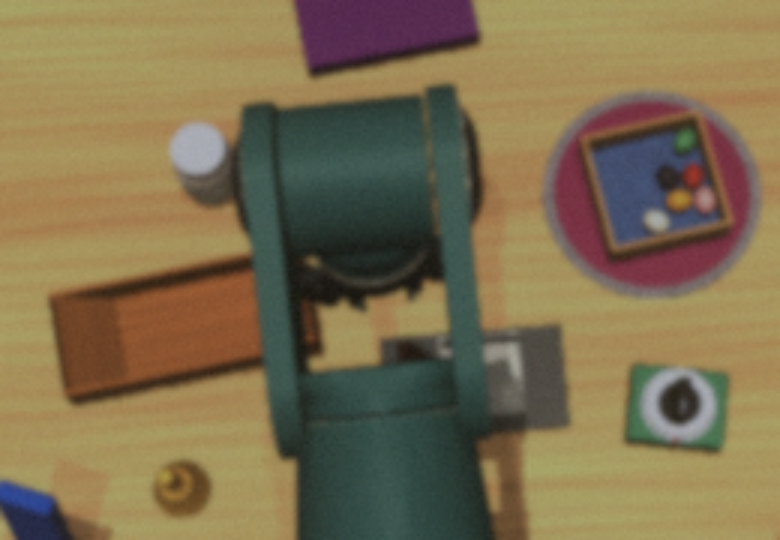

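View pics/y_w.png

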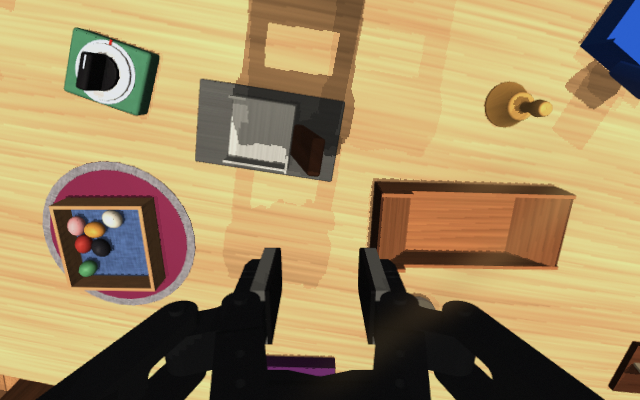

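Run:
```python
from h import *
p,d,T=load("y_w");C=cloud("wrist",d,T)
m=(np.hypot(C[...,0]-.392,C[...,1]+.2307)<0.06)&(C[...,2]>0.07)&(C[...,2]<.08)
print(m.sum(),cv2.minAreaRect((C[m][:,:2]*1000).astype(np.float32)))
print(env.close_job())
```

```text
462 ((391.9991149902344, -230.69313049316406), (14.865792274475098, 41.57376480102539), 80.47383880615234)
the job is handed in; nothing more can be done
None
```

The job is done and handed in at about 31 s of robot time. I turned the knob home, scooped the stones into the tray, laid the scoop back on its board, then slid the tray onto the mat by gripping one wall.

| Check | Result |
|---|---|
| Tally knob | Bar parallel to the red-mark axis within about 0.3°, white mark at the red mark |
| Stones | All six that were there (pink, white, amber, red, black, green) in the tray; bin empty, nothing spilt |
| Tray | Centre about 1 mm from the mat's centre in both the wrist and scene views; wholly on the mat |
| Scoop | Level on its board, pan centre about 9 mm from the board's middle along its length |
| Candle and bell | Not touched, and where they started in the last pictures |

- **Force while tipping:** the scoop briefly pressed down into the tray with about 57 N at the wrist, below the 120 N limit. The contact was at the scoop, not the arm or gripper body. It shifted the tray about 4 mm, which I re-measured before gripping it.
- **Conflicting reading:** one picture, taken while the arm was still settling, suggested the scoop had slipped about 3 mm in the grip. A later picture with the arm settled showed it had not slipped.

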